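# Re-zero a coffee grinder's burr dial and set it four clicks coarser

### The arm

A 6-joint arm with a two-finger parallel gripper is mounted at the origin on a cart in front of the work surface, level with it; the furniture and walls round the work are solid. World frame = base frame: x ahead of the robot, y to its left, z up, the work surface at z = 0. Lengths are in mm, angles in rad, forces in N, time in s.
With the tool pointing down it reaches from about 300 to 775 mm from the base axis. Payload 14.6 kg.
Tool frame: the origin (TCP) lies on the centre line of the jaws, within the pads' length; the fingertips stand manip.tcp_to_tips ahead of it and the grasp point (between the pads) lies 5 mm behind it (manip.tcp_to_tips is the distance from the TCP to the fingertips, in mm); z points along the fingers, y is the direction in which the jaws open and shut (so a half turn about z gives the same grasp; the last joint's range is limited). The gripper opens to 94 mm and grips with 3 to 60 N. Pads are 16 mm wide; open, the fingers measure 119 mm over their backs; the gripper's body (75 mm by 177 mm) begins 78 mm behind the grasp point.
Start: joints at [1.234, 0.3, 1.521, -0, 1.321, -0.067], TCP at [146.594, 530.094, 198.046] pointing down, gripper open.
Joint ranges: [-3.03, 3.03], [-0.79, 2.21], [0.23, 2.52], [-1.04, 4.18], [0, 3.07], [-2.55, 2.55]. Speed limits (rad/s): [2.22, 2.22, 2.57, 3.14, 3.14, 3.14].

### API

Orientations are given as [roll, pitch, yaw] about the fixed x, y, z axes, in that order (R = Rz(yaw) Ry(pitch) Rx(roll)).
In Python, from cell import manip, optics, workorder gives the robot as it stands. The module is installed in compiled form; this text tells all that it offers.
- The arm moves only by the tool jog_arm, never from a script. Its argument "deltas" is text: rows parted by semicolons, each of 5 numbers parted by spaces: the shift along the tool's x, y, z in mm, then the turn about the tool's z in rad, then the finger opening in mm, from 0 to 94. In form: tx ty tz twist grip; .... A call has exactly 10 rows; each row is the pose to reach, as a shift and turn from the pose commanded when the call began, along the tool's axes at that moment; what a row does not reach only later rows make up. A row lasts 1/8 s, in which the tool goes at most 62.5 mm and 10.7 degrees, less where a joint would pass 70% of its speed; a pose out of reach is approached as far as the arm can. A call with a gripper value outside its range is refused whole. The fingers move at their own pace and stop on an object; "squeeze" is the grip in N (left out, the last holds). Time passes only in rows, so rows that repeat a pose let the fingers close, or fill a call up. It gives the time, the measured TCP pose, the force and the opening at its end, in the units of the state.
- manip.read_state(): the state, without advancing time (a new reading comes with each control period).
- optics.camera(name): name is "side" or "top"; returns (picture, depth): 480x640x3 uint8, red, green, blue; 480x640 float32, mm along the optical axis (not along the pixel's ray), 0 where there is no reading.
- optics.get_calibration(name): a dict with "intrinsics" (3x3 intrinsics, pixels), "dist_coeffs" ([k1, k2, p1, p2, k3] as OpenCV has them; the pictures are not rectified), "R" (3x3) and "t" (3): a world point X has camera coordinates R X + t. Camera axes: x right, y down, z forward; pixel columns grow to the right and rows downward; lengths in mm; the calibration is good to about 2 mm. A picture is of the moment at which its call begins. get_calibration takes no time and is no camera call.
- workorder.sign_off(): hands the job in, once; it reports no verdict.
The state is a dict: "clock": time; "joints": joint angles; "qd": joint speeds; "effort": joint torques, N m; "eef_pos": TCP position; "eef_rot": TCP orientation; "wrist_force": force on the tool from outside, world axes, zero at the start; "moment": the same for the moment, N m; "finger_gap": finger opening in mm.
Only numpy, scipy, OpenCV 4.12 (cv2) and the standard library are available. Lean on these libraries where they do the work, as an engineer would, in place of code of your own. Each camera call takes 0.05 s, during which the arm holds its last target.

### The job

Set the coffee grinder's grind afresh: turn the sloping dial clockwise until it comes up against its stop, then turn it back exactly four clicks and let go of it, so that it rests in the fourth notch. Do not push about or knock over the coffee canister, the mug, the jar, the tin or the teaspoon standing around.

Things in the scene. Friction and masses are not known exactly. Their poses are not given: they have to be found in the camera images.
- grinder: electric coffee grinder, black and steel with an amber hopper, 240 long x 140 wide x 319 mm high, heavy, cannot move. Origin: centre of its foot on the worktop; its front looks along its -x, z is up. In front of the hopper a black face slopes 35 degrees down to the front and carries the dial. Hopper's front edge: x = 0.054, z = 0.22 to 0.32 in this frame; so come along the dial's axis.
- dial_grip (a point): middle of the grip bar of the grey dial: bar 62 long x 16 wide, rising 27 mm from a disc of 72 mm diameter. The point is on the dial's axis, 14 mm above the disc's top, 13 mm below the bar's top, 24 mm above the black face. z: the dial's axis, out of the face; x: along the bar to the end with the white pointer line; y: across the bar. Turning clockwise is negative about z.
- dial_pointer (a point): the end of the dial's bar with the white line, at mid height, 31 mm from the axis. The dial clicks every 20 degrees (0.349 rad): the first notch is at the stop itself, 14 more follow anticlockwise. Let go within 7 degrees of a notch it springs into it, with 2 degrees of play. A click takes about 0.2 N m; at the stop the torque rises at once to 1 N m and more.
- dial_seat (a point): where the dial's axis meets the sloping face (does not turn; z: the dial's axis, x: uphill, y: to the left as one faces the dial). Seen along the axis the pointer stands at the stop somewhere between 115 and 160 degrees clockwise of uphill, different in each start and not marked: it must be felt. The dots on the face are only a rough guide. The dial starts 5 to 9 clicks from the stop.
- burr (a joint): travel of the burr carrier hidden in the grinder, in m, driven by the dial: 0 at the stop, +0.0001 for each click back (0.0004 at the fourth). Far finer than the readings resolve (they scatter by about 0.0004), so it does not help to find the stop.
- coffee_tin_mid (a point): bystander: green canister with a wooden lid, 87 mm diameter x 120 mm high, loose; the point is at its centre, 60 mm above the worktop. Leave it where it is.
- mug_mid (a point): bystander: white mug with a handle, 83 x 122 x 93 mm high, loose; the point is at its centre, 46 mm above the worktop. Leave it where it is.
- honey_mid (a point): bystander: jar with a red lid, 60 mm diameter x 86 mm high, loose; the point is at its centre, 43 mm above the worktop. Leave it where it is.
- tin_mid (a point): bystander: low food tin, 75 mm diameter x 58 mm high, loose; the point is at its centre, 29 mm above the worktop. Leave it where it is.
- spoon_mid (a point): bystander: teaspoon, 132 x 26 x 9 mm, lying along its x, loose; the point is at its centre, 5 mm above the worktop. Leave it where it is.

How it is judged (in metres and radians):
On the way:
1. the dial is turned clockwise up against its stop (value of joint burr below 2.5e-05 m), for 0.2 s.
At the end, for the whole second after the job is handed in: The dial rests, released, in the fourth notch back from its stop (burr travel 0.40 mm within 0.036 mm, that is 80 degrees within 7 degrees) (value of joint burr between 0.000364 and 0.000436 m and velocity of joint burr between -5e-05 and 5e-05 m/s); the robot touches nothing.
It fails at once if the green canister with a wooden lid is pushed more than 25 mm or knocked over (distance of coffee_tin_mid from where it was at the start of the episode above 0.025 m).
It fails at once if the white mug is pushed more than 25 mm or knocked over (distance of mug_mid from where it was at the start of the episode above 0.025 m).
It fails at once if the honey jar is pushed more than 25 mm or knocked over (distance of honey_mid from where it was at the start of the episode above 0.025 m).
It fails at once if the low food tin is pushed more than 25 mm or knocked over (distance of tin_mid from where it was at the start of the episode above 0.025 m).
It fails at once if the teaspoon is pushed more than 25 mm or knocked over (distance of spoon_mid from where it was at the start of the episode above 0.025 m).
It also fails if it takes over 61 s, if anything falls off the work surface, if the arm or the gripper's body presses on something with over 40 N, if the wrist force passes 120 N, or if a joint passes its speed limit or range.

## Working session

There is one attempt and no reset: what is moved stays moved. The work goes in short steps, Python scripts to look and compute and a tool call to move; the robot and the scene stay as the last step left them, time stands still between calls to the robot, and variables do not carry over. Pictures are saved under pics/ and viewed, and the job is handed in when it is done.

Besides the shell and the picture viewer there is one more tool, called after ">>>" in YAML: its name, and indented under it one key for each argument. jog_arm: Moves the arm, as the interface text tells. Its arguments: {"type":"object","properties":{"deltas":{"type":"string"},"squeeze":{"type":"number"}},"required":["deltas"]}

```bash
mkdir -p pics; ls; python3 - <<'E'
from cell import manip, optics, workorder
import cv2,numpy as np
print(manip.read_state(), manip.tcp_to_tips)
for n in("side","top"):
    p,d=optics.camera(n); cv2.imwrite(f"pics/{n}0.png",p[:,:,::-1]); np.save(f"{n}0.npy",d)
    c=optics.get_calibration(n); print(n,c)
E
```

```text
pics
{'clock': 0.0, 'joints': array([ 1.23439099e+00,  3.00449717e-01,  1.52158208e+00, -2.59556430e-05,
        1.32070087e+00, -6.66019377e-02]), 'qd': array([-0.00059874,  0.00111947,  0.000521  , -0.00132184, -0.00221125,
       -0.00049045]), 'effort': array([ 1.47362234e-04, -5.31819606e+01, -3.52742851e+01,  7.08467513e-02,
        2.43756291e-02, -1.14891336e-04]), 'eef_pos': array([146.5185769 , 529.84222233, 197.49764219]), 'eef_rot': array([-3.14045349e+00, -5.07861669e-05,  2.87179566e+00]), 'wrist_force': array([-0.08939648,  0.22783194, -0.59116718]), 'moment': array([-0.01817026, -0.03298728,  0.0157806 ]), 'finger_gap': 93.7526743218261} 14.0
side {'intrinsics': array([[439.03548866,   0.        , 319.43694327],
       [  0.        , 439.03548866, 243.52039165],
       [  0.        ,   0.        ,   1.        ]]), 'dist_coeffs': array([-0.09641896,  0.        ,  0.        ,  0.        ,  0.        ]), 'R': array([[-0.99525064, -0.0967462 , -0.01078626],
       [-0.05405667,  0.64141549, -0.7652869 ],
       [ 0.08095707, -0.76106921, -0.64359895]]), 't': array([531.78752711, 140.38333574, 976.5332828 ])}
top {'intrinsics': array([[595.08286313,   0.        , 316.56764788],
       [  0.        , 595.08286313, 231.81797813],
       [  0.        ,   0.        ,   1.        ]]), 'dist_coeffs': array([-0.17787714,  0.        ,  0.        ,  0.        ,  0.        ]), 'R': array([[-0.16145854, -0.98682054,  0.01078704],
       [-0.93163976,  0.14880628, -0.33151779],
       [ 0.32554339, -0.06357601, -0.9433873 ]]), 't': array([  96.41498408,  542.01529197, 1332.13221476])}
```

View pics/side0.png

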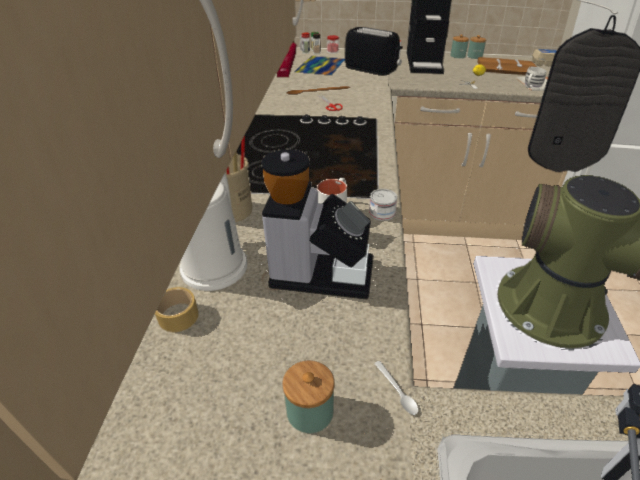

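View pics/top0.png

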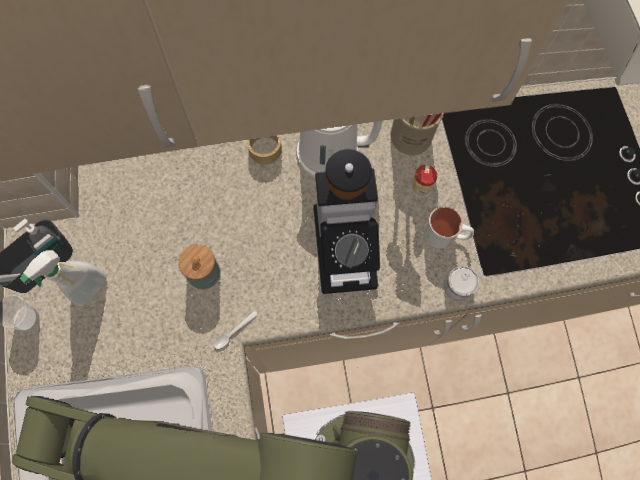

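The top view shows the grinder at about (348,225), with its dial near (352,250). The canister is at (197,265), the spoon at (235,330), the mug at (445,228), the jar at (426,178) and the tin at (462,281). In the side view the dial is near (348,220). I'll enlarge both.

```bash
python3 - <<'E'
import cv2,numpy as np
t=cv2.imread("pics/top0.png")[195:315,290:410]; cv2.imwrite("pics/t1.png",cv2.resize(t,(600,600),interpolation=cv2.INTER_CUBIC))
t=cv2.imread("pics/side0.png")[180:300,260:390]; cv2.imwrite("pics/s1.png",cv2.resize(t,(650,600),interpolation=cv2.INTER_CUBIC))
E
```

```text
(no output)
```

View pics/t1.png

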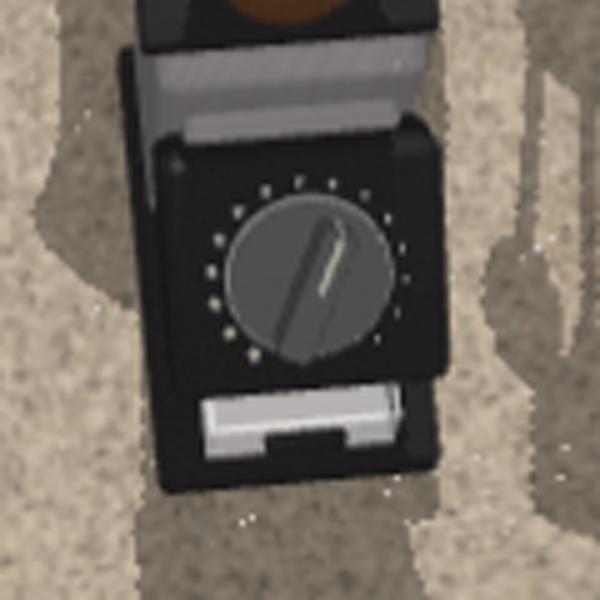

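View pics/s1.png

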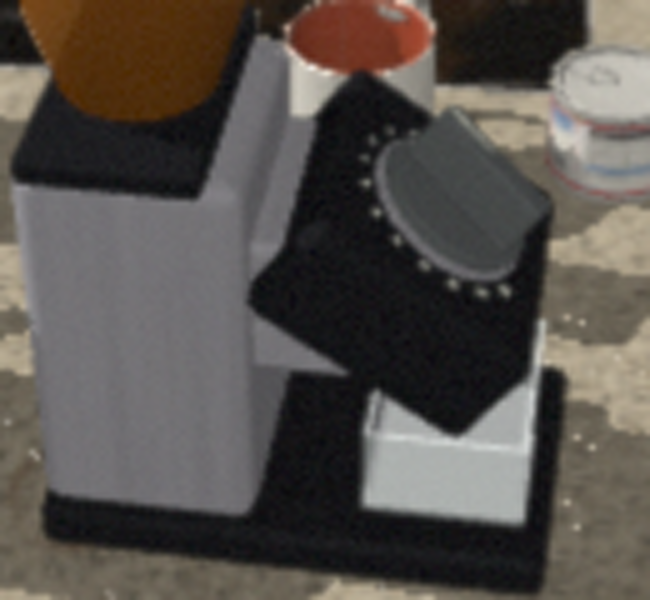

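The top crop shows the disc's rim at x 225–393, y 192–360 (centre near (309,273), which is full pixel (351.8,249.5)). The white pointer line runs from (340,232) to (322,292), so the pointer end is uphill and to the right. Next I fit the face plane and the disc from depth.

```bash
cat > h.py <<'E'
import numpy as np,cv2
from cell import manip, optics, workorder
def ray(n,uv,d=None):
    c=optics.get_calibration(n); uv=np.atleast_2d(np.float64(uv))
    k=cv2.undistortPoints(uv.reshape(-1,1,2),c["intrinsics"],c["dist_coeffs"]).reshape(-1,2)
    r=np.c_[k,np.ones(len(k))]
    if d is not None: return (r*np.asarray(d).reshape(-1,1)-c["t"])@c["R"]
    o=-c["R"].T@c["t"]; return o,r@c["R"]
def proj(n,X):
    c=optics.get_calibration(n)
    return cv2.projectPoints(np.float64(X).reshape(-1,1,3),cv2.Rodrigues(c["R"])[0],c["t"],c["intrinsics"],c["dist_coeffs"])[0].reshape(-1,2)
def hit(n,uv,p,nn):
    o,r=ray(n,uv); s=((p-o)@nn)/(r@nn); return o+r*s[:,None]
def fit(P,th=2.5):
    rng=np.random.default_rng(0);best=None
    for _ in range(500):
        a=P[rng.choice(len(P),3,False)];nn=np.cross(a[1]-a[0],a[2]-a[0]);l=np.linalg.norm(nn)
        if l<1e-6: continue
        nn/=l; i=abs((P-a[0])@nn)<th
        if best is None or i.sum()>best.sum(): best=i
    Q=P[best];c=Q.mean(0);nn=np.linalg.svd(Q-c)[2][2]
    return c,nn*np.sign(nn[2]),best
E
python3 - <<'E'
from h import *
for n,box,cen,rad in(("top",(325,222,376,270),(351.8,249.5),16),("side",(315,200,368,262),(352,220),14)):
    d=np.load(n+"0.npy"); im=cv2.imread(f"pics/{n}0.png").astype(int)
    x0,y0,x1,y1=box
    vv,uu=np.mgrid[y0:y1,x0:x1]; uu=uu.ravel();vv=vv.ravel(); dd=d[vv,uu]
    br=im[vv,uu].sum(1); m=(dd>0)&(br<120)
    P=ray(n,np.c_[uu,vv],dd)
    c,nn,i=fit(P[m]); az=np.degrees(np.arctan2(nn[1],nn[0])); print(n,"face",c,nn,i.sum(),m.sum(),"tilt",np.degrees(np.arccos(nn[2])),"az",az)
    # height over face histogram for bright grey
    m2=(dd>0)&(br>=150)&(br<420)&(np.hypot(uu-cen[0],vv-cen[1])<20)
    h=(P[m2]-c)@nn; print(np.histogram(h,bins=np.arange(-10,60,3)))
E
```

```text
top face [481.03304788 -57.08287699 170.47370298] [-0.56990118  0.04487019  0.82048724] 800 1330 tilt 34.86640189456539 az 175.49820161032656
(array([  0,   1,  29,  56,  68,  89, 223, 184,  55,  12,   8,   8,   8,
         7,  35,  93,  55,  10,   0,   0,   0,   0,   0]), array([-10,  -7,  -4,  -1,   2,   5,   8,  11,  14,  17,  20,  23,  26,
        29,  32,  35,  38,  41,  44,  47,  50,  53,  56,  59]))
side face [494.49095539   7.82154649 148.37853955] [0.05396298 0.99834056 0.02010279] 876 1857 tilt 88.84811748273 az 86.9060206408226
(array([0, 0, 0, 0, 0, 0, 0, 0, 0, 0, 0, 0, 0, 0, 0, 0, 0, 0, 0, 0, 0, 0,
       0]), array([-10,  -7,  -4,  -1,   2,   5,   8,  11,  14,  17,  20,  23,  26,
        29,  32,  35,  38,  41,  44,  47,  50,  53,  56,  59]))
```

```bash
python3 - <<'E'
from h import *
psi=np.radians(-3.8); t=np.radians(35)
def axes(psi):
    f=np.array([-np.cos(psi),-np.sin(psi),0]); z=f*np.sin(t)+np.array([0,0,np.cos(t)]); x=-f*np.cos(t)+np.array([0,0,np.sin(t)])
    return x,np.cross(z,x),z
x,y,z=axes(psi)
# face plane, all from depth: point 10.. use fitted centroid
p0=np.array([481.03,-57.08,170.47])
# top rim points (crop px /5)
rim=np.array([[225,275],[393,272],[309,192],[302,363],[255,212],[370,218],[248,330],[372,328]])/5.-.4+[290,195]
Q=hit("top",rim,p0+10*z,z)
uv=np.c_[(Q-p0)@x,(Q-p0)@y]; c,r=cv2.minEnclosingCircle(np.float32(uv)); print("circ",c,r)
A=np.c_[2*uv,np.ones(len(uv))];s=np.linalg.lstsq(A,(uv**2).sum(1),rcond=None)[0];print(s,np.sqrt(s[2]+s[0]**2+s[1]**2))
C=p0+s[0]*x+s[1]*y; print("seat",C)
# pointer line on bar top +37
L=hit("top",np.array([[340,232],[322,292]])/5.-.4+[290,195],C+37*z,z)
q=np.c_[(L-C)@x,(L-C)@y]; print(q, np.degrees(np.arctan2(*(q[0]-q[1])[::-1])))
def draw(C,x,y,z,th,name):
    for n,(x0,y0,w) in {"top":(290,195,120),"side":(280,170,120)}.items():
        im=cv2.imread(f"pics/{n}0.png")[y0:y0+w,x0:x0+w]; im=cv2.resize(im,(600,600),interpolation=cv2.INTER_CUBIC)
        def pl(X,col): cv2.polylines(im,[np.int32((proj(n,X)-[x0,y0]+.4)*5)],True,col,1)
        a=np.linspace(0,6.28,60)[:,None]
        pl(C+10*z+36*(np.cos(a)*x+np.sin(a)*y),(0,0,255))
        b=np.cos(th)*x+np.sin(th)*y; e=np.cross(z,b)
        pl(np.array([C+37*z+31*i*b+8*j*e for i,j in((1,1),(1,-1),(-1,-1),(-1,1))]),(0,255,0))
        pl(np.array([C+10*z+31*i*b+8*j*e for i,j in((1,1),(1,-1),(-1,-1),(-1,1))]),(255,0,0))
        cv2.imwrite(f"pics/{n}_{name}.png",im)
draw(C,x,y,z,np.arctan2(*(q[0]-q[1])[::-1]),"ov")
E
python3 -c "
import cv2,numpy as np
cv2.imwrite('pics/ov.png',cv2.resize(np.hstack([cv2.imread('pics/top_ov.png'),cv2.imread('pics/side_ov.png')]),(800,400)))"
```

```text
circ (-9.70644474029541, 2.240192413330078) 39.883872985839844
[-9.13996745e+00  5.79958541e-01  1.38634007e+03] 38.34338836452248
seat [473.59787355 -56.0051223  165.22753004]
[[ 27.72020953 -11.82416429]
 [  1.15108915  -2.47590833]] -19.384250393539226
```

View pics/ov.png

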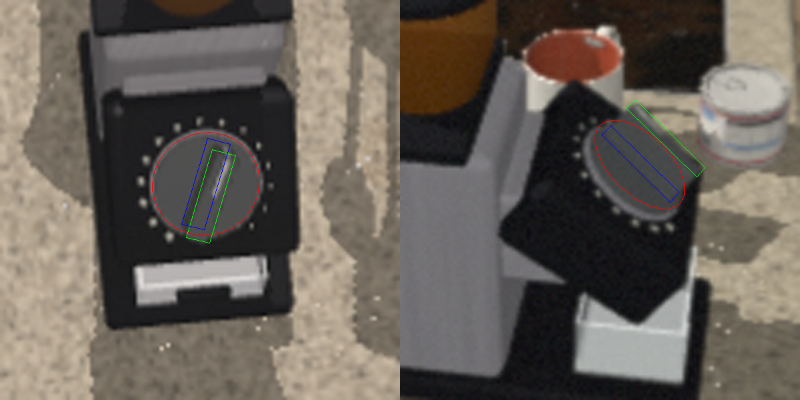

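The top overlay fits. In the side view the model sits a few pixels up and to the right of the real dial. I'll enlarge the side view and fit both cameras together.

```bash
python3 - <<'E'
import cv2
t=cv2.imread("pics/side0.png")[190:250,320:380]; cv2.imwrite("pics/s2.png",cv2.resize(t,(600,600),interpolation=cv2.INTER_CUBIC)*1)
t=cv2.convertScaleAbs(cv2.imread("pics/top0.png")[225:285,325:385],alpha=1.6); cv2.imwrite("pics/t2.png",cv2.resize(t,(600,600),interpolation=cv2.INTER_CUBIC))
E
```

```text
(no output)
```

View pics/s2.png

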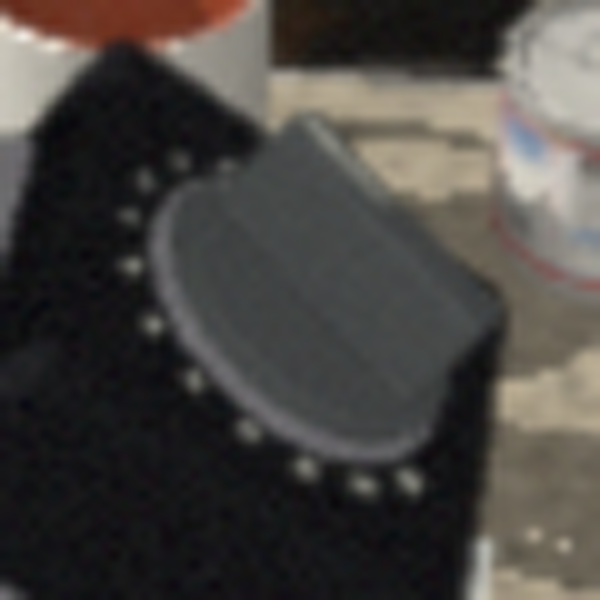

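View pics/t2.png

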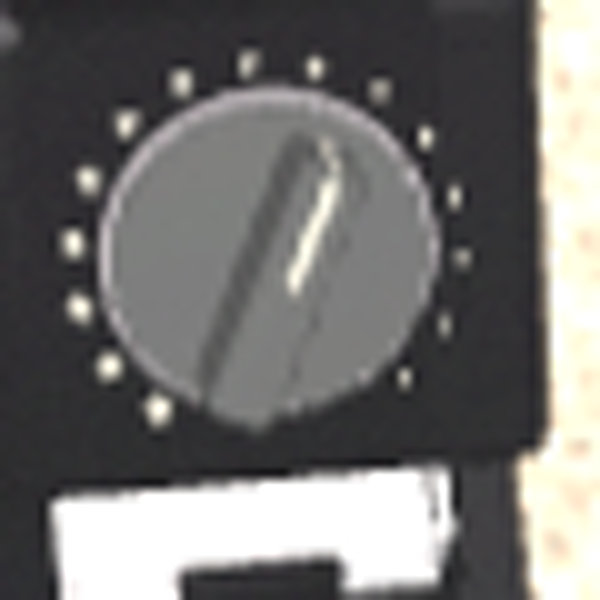

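Both crops show the ring of dots on the face, which gives a clean circle to fit. In the side crop, bar edge runs (300,118) to (495,318) on top and (215,205) to (405,385) below.

```bash
cat > f.py <<'E'
from h import *
from scipy.optimize import least_squares
T=np.array([(158,410),(108,367),(79,308),(73,243),(88,180),(126,124),(181,83),(248,65),(316,68),(380,91),(426,137),(455,196),(463,258),(445,325),(405,378)])/10-.45+[325,225]
S=np.array([(409,482),(364,486),(306,468),(250,430),(195,380),(152,324),(132,265),(130,215),(146,180),(179,160)])/10-.45+[320,190]
t=np.radians(35)
def axes(psi):
    f=np.array([-np.cos(psi),-np.sin(psi),0]); z=f*np.sin(t)+np.array([0,0,np.cos(t)]); x=-f*np.cos(t)+np.array([0,0,np.sin(t)])
    return x,np.cross(z,x),z
def res(p):
    C=p[:3];x,y,z=axes(p[3]); a=p[4]-np.radians(p[6])*np.arange(15)[:,None]
    D=C+p[5]*(np.cos(a)*x+np.sin(a)*y)
    return np.r_[(proj("top",D)-T).ravel(),(proj("side",D[:10])-S).ravel()]
s=least_squares(res,[473,-56,165,-.06,2.4,44,20])
if __name__=="__main__":
    np.set_printoptions(precision=2,suppress=True)
    print(s.x,np.degrees(s.x[3:5])); print(s.fun.reshape(-1,2))
    C=s.x[:3];x,y,z=axes(s.x[3]); print("seat",C,"z",z)
    L=hit("top",np.array([[335,180],[294,288]])/10.-.45+[325,225],C+37*z,z); q=np.c_[(L-C)@x,(L-C)@y]; print("line",q,np.degrees(np.arctan2(*(q[0]-q[1])[::-1])),np.degrees(np.arctan2(q[:,1],q[:,0])))
    for h,pts in((37,[(300,118),(495,318)]),(10,[(215,205),(405,385)])):
        L=hit("side",np.array(pts)/10.-.45+[320,190],C+h*z,z); q=np.c_[(L-C)@x,(L-C)@y]; print(h,q,np.degrees(np.arctan2(*(q[0]-q[1])[::-1])))
    # depth check of plane
    c=np.array([481.03,-57.08,170.47]); print("plane off",(c-C)@z)
E
python3 f.py
```

```text
[472.43 -56.74 164.09  -0.08   2.51  44.2   20.11] [ -4.84 143.54]
[[ 0.01 -0.53]
 [ 0.09 -0.58]
 [-0.03 -0.46]
 [-0.16 -0.47]
 [-0.   -0.62]
 [ 0.07 -0.61]
 [ 0.18 -0.53]
 [ 0.14 -0.69]
 [ 0.21 -0.62]
 [ 0.04 -0.29]
 [ 0.24 -0.33]
 [ 0.15 -0.33]
 [-0.15 -0.01]
 [-0.22 -0.36]
 [-0.2  -0.26]
 [ 0.66  0.31]
 [ 0.46  0.24]
 [ 0.6   0.29]
 [ 0.3   0.44]
 [ 0.46  0.35]
 [ 0.71  0.12]
 [ 0.46  0.23]
 [ 0.47  0.23]
 [ 0.7   0.14]
 [ 0.95  0.34]]
seat [472.43 -56.74 164.09] z [-0.57  0.05  0.82]
line [[ 25.81 -11.83]
 [  1.86  -1.9 ]] -22.524526654773336 [-24.63 -45.62]
37 [[ 29.22  -9.4 ]
 [-26.12  11.57]] -20.755115531825005
10 [[ 31.09  -4.21]
 [-22.88  11.73]] -16.45315204920897
plane off 0.29161439936676103
```

The ring fit puts the seat at about (472,−57,164) with residuals of about half a pixel, and the bar at about −21°, so 21° clockwise of uphill. The tool can only shift and twist, so it stays vertical. I'll use the closed fingers as a post and push the bar round. First I check clearances.

```bash
python3 - <<'E'
from h import *
np.set_printoptions(precision=0,suppress=True)
d=np.load("top0.npy")
for n,uv in {"hopper front":(350,196),"hop top":(348,165),"hop edge":(348,190),"cap front":(348,205),"step":(348,214),"face top":(350,224),"cab edge L":(210,140),"cab R":(400,110),"cab R2":(530,60),"tin":(462,281),"mug":(445,228),"jar":(426,175),"can":(197,262),"spoon":(235,330),"foot front":(348,289),"tray":(350,279)}.items():
    print(n,ray("top",uv,d[uv[1],uv[0]])[0])
ds=np.load("side0.npy")
for uv in((287,160),(300,170),(287,185),(340,205),(100,200),(180,100)): print("side",uv,ray("side",uv,ds[uv[1],uv[0]])[0])
E
```

```text
hopper front [559. -63. 266.]
hop top [606. -64. 321.]
hop edge [558. -56. 304.]
cap front [559. -62. 215.]
step [548. -62. 187.]
face top [522. -61. 192.]
cab edge L [620. 197. 483.]
cab R [ 619. -152.  498.]
cab R2 [ 620. -368.  615.]
tin [ 383. -321.   56.]
mug [ 538. -326.    7.]
jar [ 659. -288.   84.]
can [514. 297. 111.]
spoon [362. 239.   7.]
foot front [415. -47.  27.]
tray [428. -52.  71.]
side (287, 160) [602. -59. 309.]
side (300, 170) [572. -30. 305.]
side (287, 185) [597. -17. 277.]
side (340, 205) [496. -92. 183.]
side (100, 200) [622. 492. 588.]
side (180, 100) [621. 340. 593.]
```

```bash
cat > g.py <<'E'
from h import *
np.set_printoptions(precision=1,suppress=True)
YAW=np.radians(175.4); SEAT=np.array([472.4,-56.7,164.1])
c35,s35=np.cos(np.radians(35)),np.sin(np.radians(35))
f=np.array([np.cos(YAW),np.sin(YAW),0]); l=np.array([np.sin(YAW),-np.cos(YAW),0]); u=np.array([0,0,1.])
def post(th,rc,gap,cw=True,h=20):
    """tip centre (F,L,Up) rel seat; th = deg of the bar end being pushed; gap>0 clear of the bar"""
    a=np.radians(th); b=np.array([np.cos(a),np.sin(a)])
    d=np.array([b[1],-b[0]])*(1 if cw else -1)
    s=6.55*abs(d[0])+6.25*abs(d[1])
    U,V=rc*b-(8+s+gap)*d
    return np.array([-U*c35+h*s35, V, U*s35+h*c35])
def tcp(th,rc,gap,cw=True,h=20,half=53.25):
    F,L,Up=post(th,rc,gap,cw,h)
    L+= half if cw else -half     # cw: right finger, ccw: left finger
    return np.array([F,L,Up+14])  # in grinder frame about the seat
def world(p): return SEAT+p[0]*f+p[1]*l+p[2]*u
def loc(X): X=np.asarray(X)-SEAT; return np.array([X@f,X@l,X@u])
def toolR(rot):
    from scipy.spatial.transform import Rotation as R
    return R.from_euler("xyz",rot).as_matrix()
def show():
    s=manip.read_state(); F=s["wrist_force"]
    p=loc(s["eef_pos"]); ff=np.array([F@f,F@l,F@u]); 
    print("t",round(s["clock"],2),"loc",p,"rot",np.round(s["eef_rot"],3),"F(f,l,u)",ff,"M",s["moment"],"gap",round(s["finger_gap"],1)); return s,p,ff
E
python3 - <<'E'
from g import *
s,p,ff=show()
R=toolR(s["eef_rot"]); X=s["eef_pos"]
T=world(tcp(-21,17,8)); print("target",T,"local",loc(T))
for z in (140,):
    V=T+[0,0,z]
    for w in (X+[0,0,140],X+[0,0,140]+0.5*(V-X-[0,0,140]),V): print(w,"delta",R.T@(w-X))
print("twist",-(YAW-s["eef_rot"][2]))
E
```

```text
t 0.1 loc [371.9 558.5  33.4] rot [-3.1 -0.   2.9] F(f,l,u) [-0.1 -0.2  0.4] M [-0. -0. -0.] gap 94.0
target [486.6  12.1 208.6] local [-8.6 69.7 44.5]
[146.5 529.9 337.5] delta [   0.    -0.1 -140. ]
[316.6 271.  343.1] delta [-232.9 -204.3 -145.3]
[486.6  12.1 348.6] delta [-465.8 -408.5 -150.6]
twist -0.18953791882189952
```

>>> jog_arm:
  deltas: "0 0 -60 0 94; -20 -18 -110 -0.05 94; -60 -53 -145 -0.1 94; -105 -92 -150 -0.15 94; -150 -131 -150 -0.19 94; -195 -171 -150 -0.19 94; -240 -210 -150 -0.19 94; -285 -250 -150 -0.19 94; -330 -289 -150 -0.19 94; -370 -325 -150 -0.19 94"
  squeeze: 60

```text
clock: 1.35
eef_pos: [417.3, 116.3, 348.0]
eef_rot: [3.142, -0.0, 3.061]
wrist_force: [0.1, 0.2, 0.8]
finger_gap: 93.7
```

```bash
python3 -c "
from g import *
show()"
```

```text
t 1.35 loc [ 68.8 168.  183.9] rot [ 3.1 -0.   3.1] F(f,l,u) [-0.1  0.2  0.8] M [0.  0.  0.1] gap 93.7
```

>>> jog_arm:
  deltas: "-25 -35 0 0 94; -50 -65 0 0 94; -77 -98 0 0 94; -77 -98 40 0 94; -77 -98 80 0 94; -77 -98 100 0 94; -77 -98 110 0 94; -77 -98 110 0 94; -77 -98 110 0 94; -77 -98 110 0 94"

```text
clock: 2.6
eef_pos: [485.8, 14.4, 238.8]
eef_rot: [3.142, 0.001, 3.062]
wrist_force: [0.2, -0.7, -0.4]
finger_gap: 93.6
```

```bash
cat > cam.py <<'E'
import sys; from g import *
k=sys.argv[1]; o=[]
for n,(x0,y0) in {"top":(315,205),"side":(300,160)}.items():
    p,d=optics.camera(n); p=p[:,:,::-1]; cv2.imwrite(f"pics/{n}_{k}.png",p); np.save(f"{n}_{k}.npy",d)
    o.append(cv2.resize(cv2.convertScaleAbs(p[y0:y0+80,x0:x0+80],alpha=1.3),(400,400),interpolation=cv2.INTER_CUBIC))
cv2.imwrite(f"pics/c_{k}.png",np.hstack(o)); show()
E
python3 cam.py a
```

```text
t 2.7 loc [-7.5 71.9 74.4] rot [3.1 0.  3.1] F(f,l,u) [ 0.5  0.1 -0. ] M [ 0.1 -0.   0. ] gap 94.0
```

View pics/c_a.png

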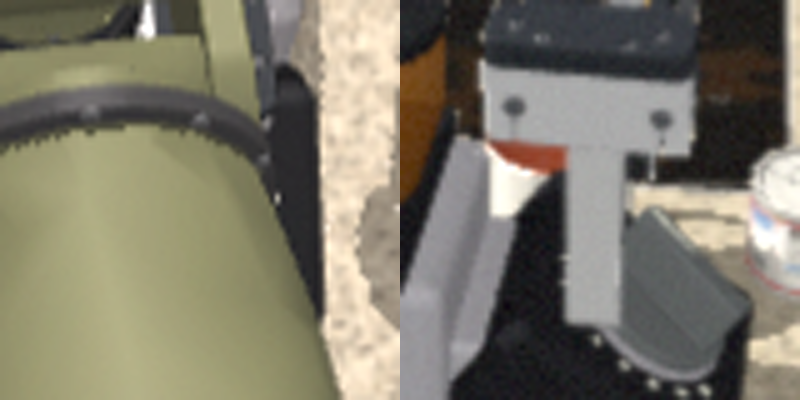

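The top view is blocked by the arm, and the side view shows the near (left) finger in front of the dial, with the bar clear to its right. I'll descend beside the bar, then push.

>>> jog_arm:
  deltas: "0 0 10 0 94; 0 0 20 0 94; 0 0 25 0 94; 0 0 28 0 94; 0 0 30 0 94; 0 0 30 0 94; 0 0 30 0 94; 0 0 30 0 94; 0 0 30 0 94; 0 0 30 0 94"

```text
clock: 3.95
eef_pos: [485.5, 14.4, 208.1]
eef_rot: [3.142, 0.0, 3.062]
wrist_force: [-0.4, 0.1, 0.6]
finger_gap: 94.1
```

```bash
python3 - <<'E'
from g import *
show();
cur=np.array([-8.0,70.5,44.2])
for th in range(-15,-165,-5):
    p=tcp(th,18,0); q=p-cur; print(th,p,"tx ty tz",q*[1,1,-1], "contact r~")
E
```

```text
t 3.95 loc [-7.4 71.9 44. ] rot [3.1 0.  3.1] F(f,l,u) [0.4 0.  0.6] M [ 0.   0.  -0.1] gap 94.1
-15 [-6.1 63.8 42.7] tx ty tz [ 1.9 -6.7  1.5] contact r~
-20 [-6.9 62.2 43.2] tx ty tz [ 1.1 -8.3  1. ] contact r~
-25 [-7.6 60.5 43.7] tx ty tz [  0.4 -10.    0.5] contact r~
-30 [-8.1 58.7 44.1] tx ty tz [ -0.1 -11.8   0.1] contact r~
-35 [-8.5 56.8 44.4] tx ty tz [ -0.5 -13.7  -0.2] contact r~
-40 [-8.8 54.7 44.6] tx ty tz [ -0.8 -15.8  -0.4] contact r~
-45 [-8.8 52.6 44.6] tx ty tz [ -0.8 -17.9  -0.4] contact r~
-50 [-8.7 50.4 44.5] tx ty tz [ -0.7 -20.1  -0.3] contact r~
-55 [-8.4 48.2 44.3] tx ty tz [ -0.4 -22.3  -0.1] contact r~
-60 [-7.8 46.1 43.9] tx ty tz [  0.2 -24.4   0.3] contact r~
-65 [-7.1 43.9 43.4] tx ty tz [  0.9 -26.6   0.8] contact r~
-70 [-6.1 41.9 42.7] tx ty tz [  1.9 -28.6   1.5] contact r~
-75 [-5.  40.  41.9] tx ty tz [  3.  -30.5   2.3] contact r~
-80 [-3.6 38.2 41. ] tx ty tz [  4.4 -32.3   3.2] contact r~
-85 [-2.1 36.6 39.9] tx ty tz [  5.9 -33.9   4.3] contact r~
-90 [-0.4 35.2 38.7] tx ty tz [  7.6 -35.2   5.5] contact r~
-95 [ 0.5 34.  38.1] tx ty tz [  8.5 -36.5   6.1] contact r~
-100 [ 1.5 32.8 37.4] tx ty tz [  9.5 -37.7   6.8] contact r~
-105 [ 2.7 31.7 36.5] tx ty tz [ 10.7 -38.8   7.7] contact r~
-110 [ 4.  30.8 35.6] tx ty tz [ 12.  -39.7   8.6] contact r~
-115 [ 5.4 29.9 34.6] tx ty tz [ 13.4 -40.6   9.6] contact r~
-120 [ 6.9 29.3 33.6] tx ty tz [ 14.9 -41.2  10.6] contact r~
-125 [ 8.6 28.8 32.4] tx ty tz [ 16.6 -41.7  11.8] contact r~
-130 [10.3 28.5 31.2] tx ty tz [ 18.3 -42.   13. ] contact r~
-135 [12.  28.5 30. ] tx ty tz [ 20.  -42.   14.2] contact r~
-140 [13.8 28.7 28.7] tx ty tz [ 21.8 -41.8  15.5] contact r~
-145 [15.6 29.1 27.5] tx ty tz [ 23.6 -41.4  16.7] contact r~
-150 [17.4 29.8 26.2] tx ty tz [ 25.4 -40.7  18. ] contact r~
-155 [19.1 30.7 25. ] tx ty tz [ 27.1 -39.8  19.2] contact r~
-160 [20.8 32.  23.8] tx ty tz [ 28.8 -38.5  20.4] contact r~
```

>>> jog_arm:
  deltas: "0.5 -5 1 0 94; 0.6 -9.5 1 0 94; 0 -11.3 0.5 0 94; -0.6 -13 0 0 94; -1 -15 -0.2 0 94; -1.3 -17 -0.4 0 94; -1.3 -19.2 -0.4 0 94; -1.2 -21.4 -0.3 0 94; -0.9 -23.6 -0.1 0 94; -0.3 -25.7 0.3 0 94"

```text
clock: 5.2
eef_pos: [483.7, -11.4, 207.7]
eef_rot: [3.142, 0.0, 3.062]
wrist_force: [0.5, 0.1, -0.1]
finger_gap: 94.5
```

```bash
python3 cam.py b
```

```text
t 5.3 loc [-7.6 46.  43.6] rot [-3.1 -0.   3.1] F(f,l,u) [ 0.2  0.3 -0.1] M [ 0.  0. -0.] gap 94.2
```

View pics/c_b.png

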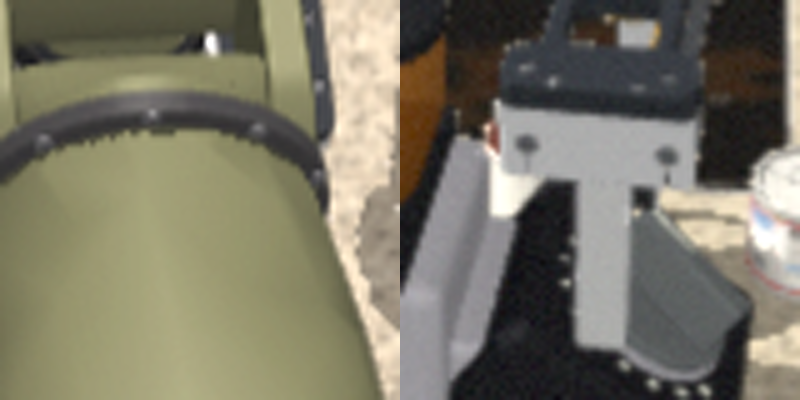

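```bash
python3 -c "
import cv2,numpy as np
o=[cv2.resize(cv2.convertScaleAbs(cv2.imread(f'pics/side_{k}.png')[185:245,320:380],alpha=1.4),(400,400),interpolation=cv2.INTER_CUBIC) for k in 'ab']
cv2.imwrite('pics/ab.png',np.hstack(o))"
```

```text
(no output)
```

View pics/ab.png

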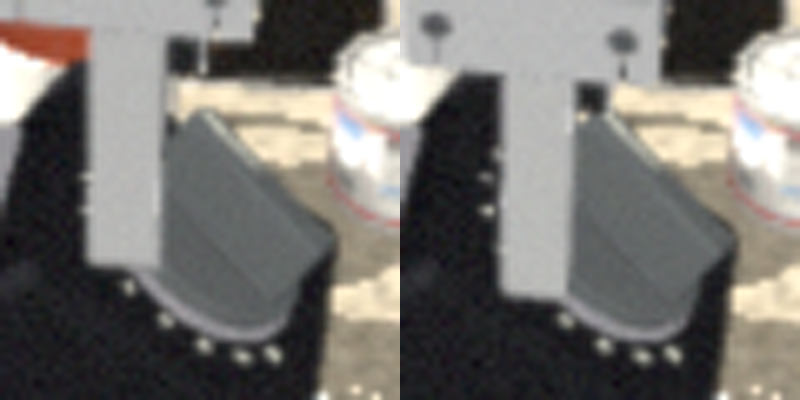

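```bash
python3 - <<'E'
from g import *
X=manip.read_state()["eef_pos"]
for nm,sg in(("R",-1),("L",1)):
  for z in (-14,20,60):
    P=[X+sg*l*53.25+f*a+u*z for a in(-8,8)]
    print(nm,z,proj("side",np.array(P)), "in crop", ((proj("side",np.array(P))-[320,185])*6.67+[400,0]))
# gripper/finger measured depth
d=np.load("side_b.npy")
for uv in((343,220),(349,199),(343,200),(352,207),(360,205)):
    print(uv, loc(ray("side",uv,d[uv[1],uv[0]])[0]))
E
```

```text
R -14 [[343.2 208.1]
 [350.6 208.8]] in crop [[554.6 154.1]
 [604.  158.8]]
R 20 [[343.5 194.9]
 [351.1 195.6]] in crop [[557.1  65.8]
 [607.7  70.4]]
R 60 [[344.  178.5]
 [351.8 179.2]] in crop [[560.1 -43.3]
 [612.1 -38.8]]
L -14 [[335.8 239.3]
 [343.9 240.1]] in crop [[505.6 361.9]
 [559.5 367.6]]
L 20 [[336.1 225.5]
 [344.4 226.4]] in crop [[507.1 270.4]
 [562.5 276. ]]
L 60 [[336.3 208.5]
 [344.9 209.3]] in crop [[509.  156.5]
 [566.2 162. ]]
(343, 220) [ -1.9 105.3  83. ]
(349, 199) [-3.4 -2.6 57.6]
(343, 200) [ -3.  104.8 127.7]
(352, 207) [ 4.   1.  40.5]
(360, 205) [  -1.1 -297.3 -161.4]
```

```bash
python3 - <<'E'
from g import *
for k,lt in(("a",(-7.5,71.9,74.4)),("b",(-7.6,46,43.6))):
    d=np.load(f"side_{k}.npy"); im=cv2.imread(f"pics/side_{k}.png")
    for col in((338,) if k=="a" else (339,349)):
        print(k,col)
        for r in range(186,244,2): print(r,im[r,col],loc(ray("side",(col,r),d[r,col])[0])-lt if d[r,col]>0 else None)
E
python3 -c "
import cv2
cv2.imwrite('pics/b3.png',cv2.resize(cv2.imread('pics/side_b.png')[150:260,290:400],(600,600),interpolation=cv2.INTER_CUBIC))"
```

```text
a 338
186 [131 131 131] [  1.7  82.9 114.3]
188 [132 131 131] [  1.4  80.6 109. ]
190 [129 130 130] [-1.5 58.1 90.3]
192 [131 131 131] [-1.4 58.9 86.8]
194 [130 132 132] [-1.3 59.  82.8]
196 [130 131 131] [-1.4 57.9 77.9]
198 [130 131 130] [-1.3 57.6 73.5]
200 [130 132 131] [-1.1 58.7 70.1]
202 [130 132 132] [-1.  59.1 66.2]
204 [131 131 132] [-1.1 58.3 61.4]
206 [128 130 130] [-0.7 60.5 58.6]
208 [129 130 131] None
210 [129 131 132] [-0.8 58.4 48.6]
212 [130 131 130] [-0.6 60.  45.3]
214 [130 130 131] [-0.5 59.7 40.8]
216 [130 132 132] None
218 [131 132 132] [-0.6 57.8 30.5]
220 [129 131 131] [-0.4 59.3 27.1]
222 [131 133 132] [-0.2 59.9 23. ]
224 [108 109 110] [-0.2 59.5 18.2]
226 [36 33 33] [-12.5 -33.7 -59.2]
228 [49 51 52] [-11.5 -27.1 -59.3]
230 [25 22 26] [-10.4 -19.4 -58.4]
232 [24 22 24] [ -9.7 -14.8 -60. ]
234 [27 24 24] [ -9.2 -11.7 -62.8]
236 [29 25 24] [ -8.6  -7.4 -64.5]
238 [16 18 19] [ -8.4  -7.1 -69.5]
240 [19 18 16] [ -8.4  -7.1 -74.9]
242 [19 19 18] [ -7.9  -4.3 -77.9]
b 339
186 [133 133 134] [  0.3  85.1 130. ]
188 [134 134 134] [ -0.4  79.  122.1]
190 [132 132 13
[... 1283 characters left out ...]
4 [82 81 79] [  5.  -45.4   3.5]
206 [75 75 73] [  5.1 -45.6  -1.7]
208 [76 76 73] [  5.4 -44.2  -5.8]
210 [75 76 72] [  5.6 -44.4 -11.2]
212 [74 75 73] [  6.3 -39.4 -12.8]
214 [76 76 73] [  6.1 -42.4 -20.2]
216 [74 74 72] [  6.7 -38.1 -22.3]
218 [70 70 68] [  6.7 -40.1 -29. ]
220 [67 68 66] [  7.6 -32.4 -28.5]
222 [70 70 67] [  8.4 -26.8 -29.6]
224 [69 67 65] [  9.  -21.9 -31.1]
226 [68 69 66] [ 10.  -14.6 -30.8]
228 [69 69 67] [ 10.4 -12.2 -34.2]
230 [73 72 70] [ 11.   -7.9 -36.1]
232 [105 101 102] [ 11.1  -8.3 -41.8]
234 [65 61 63] [ 11.8  -3.3 -43.1]
236 [68 72 71] [ 12.3  -0.2 -45.9]
238 [24 21 22] [ 13.2   7.6 -44.9]
240 [20 18 14] [ 13.7  10.3 -48. ]
242 [22 21 21] [ 14.3  15.  -49.5]
```

View pics/b3.png

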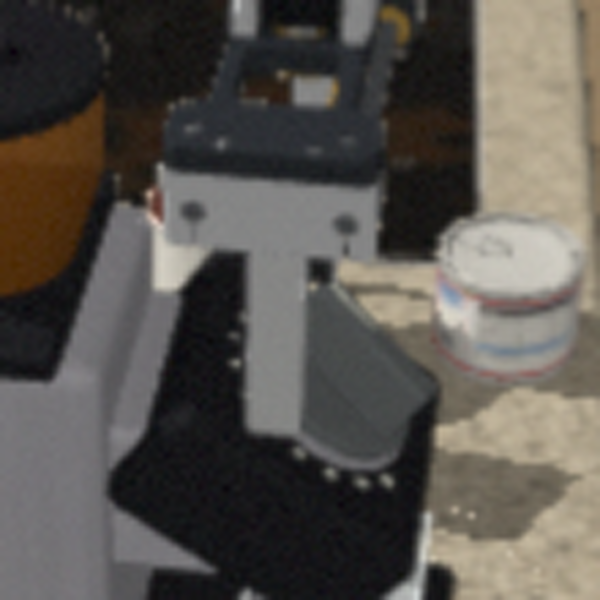

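The bar hasn't moved. The finger's visible end is about 17 mm above the TCP rather than 14 mm ahead of it when wide open (depth at rows 224–229), so the finger passed over the bar. I'll go back to the left and descend about 30 mm more in two looks.

>>> jog_arm:
  deltas: "0 10 0 0 94; 0 20 0 0 94; 0 27 0 0 94; 0 27 0 0 94; 0 27 5 0 94; 0 27 10 0 94; 0 27 15 0 94; 0 27 20 0 94; 0 27 20 0 94; 0 27 20 0 94"

```text
clock: 6.55
eef_pos: [486.0, 15.7, 187.9]
eef_rot: [-3.142, 0.0, 3.062]
wrist_force: [0.6, -0.8, -0.5]
finger_gap: 94.2
```

```bash
python3 cam.py c; python3 - <<'E'
from g import *
X=manip.read_state()["eef_pos"]; lt=loc(X)
d=np.load("side_c.npy"); im=cv2.imread("pics/side_c.png")
for col in (337,):
  for r in range(222,252,2): print(r,im[r,col],loc(ray("side",(col,r),d[r,col])[0])-lt if d[r,col]>0 else None)
cv2.imwrite('pics/c3.png',cv2.resize(im[180:260,300:380],(600,600),interpolation=cv2.INTER_CUBIC))
E
```

```text
t 6.65 loc [-7.8 73.2 23.8] rot [-3.1  0.   3.1] F(f,l,u) [-0.8  0.1  0.4] M [-0.   0.   0.1] gap 94.1
222 [131 132 132] [-1.5 60.2 74.7]
224 [134 135 136] [-1.7 58.5 68.8]
226 [132 134 133] [-1.5 59.8 65.2]
228 [131 132 133] [-1.5 59.1 60.2]
230 [131 134 133] [-1.7 56.8 53.7]
232 [133 136 134] [-1.4 59.  50.7]
234 [133 135 135] [-1.5 57.1 44.4]
236 [134 135 134] [-1.5 57.1 39.7]
238 [133 134 134] [-1.2 58.3 35.9]
240 [132 135 134] [-1.2 57.8 30.7]
242 [132 133 132] [-1.  59.2 27. ]
244 [133 135 135] [-0.9 59.2 22.1]
246 [87 87 87] [-2.1 49.9  9.3]
248 [19 19 17] [ -9.4  -5.  -43.3]
250 [23 22 22] [ -9.6  -7.3 -50.9]
```

View pics/c3.png

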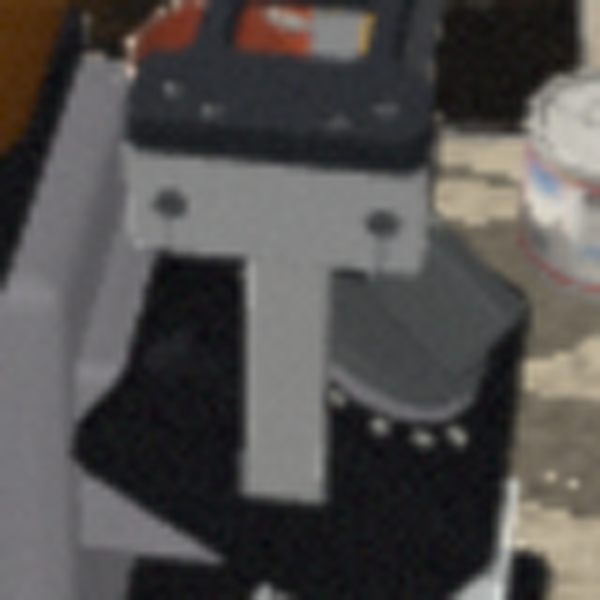

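```bash
sed -i 's/Up+14\]/Up-17]/; s/h=20/h=21/g' g.py; python3 - <<'E'
from g import *
cur=np.array([-7.8,73.0,23.7])
for th in range(-15,-165,-5):
    p=tcp(th,18,0); q=p-cur; print(th,p,"tx ty tz",q*[1,1,-1])
E
```

```text
-15 [-5.5 63.8 12.5] tx ty tz [ 2.3 -9.2 11.2]
-20 [-6.3 62.2 13.1] tx ty tz [  1.5 -10.8  10.6]
-25 [-7.  60.5 13.5] tx ty tz [  0.8 -12.5  10.2]
-30 [-7.6 58.7 13.9] tx ty tz [  0.2 -14.3   9.8]
-35 [-8.  56.8 14.2] tx ty tz [ -0.2 -16.2   9.5]
-40 [-8.2 54.7 14.4] tx ty tz [ -0.4 -18.3   9.3]
-45 [-8.3 52.6 14.4] tx ty tz [ -0.5 -20.4   9.3]
-50 [-8.1 50.4 14.3] tx ty tz [ -0.3 -22.6   9.4]
-55 [-7.8 48.2 14.1] tx ty tz [  0.  -24.8   9.6]
-60 [-7.2 46.1 13.7] tx ty tz [  0.6 -26.9  10. ]
-65 [-6.5 43.9 13.2] tx ty tz [  1.3 -29.1  10.5]
-70 [-5.5 41.9 12.5] tx ty tz [  2.3 -31.1  11.2]
-75 [-4.4 40.  11.7] tx ty tz [  3.4 -33.   12. ]
-80 [-3.  38.2 10.8] tx ty tz [  4.8 -34.8  12.9]
-85 [-1.5 36.6  9.7] tx ty tz [  6.3 -36.4  14. ]
-90 [ 0.1 35.2  8.5] tx ty tz [  7.9 -37.8  15.2]
-95 [ 1.  34.   7.9] tx ty tz [  8.8 -39.   15.8]
-100 [ 2.1 32.8  7.2] tx ty tz [  9.9 -40.2  16.5]
-105 [ 3.2 31.7  6.4] tx ty tz [ 11.  -41.3  17.3]
-110 [ 4.5 30.8  5.5] tx ty tz [ 12.3 -42.2  18.2]
-115 [ 6.  29.9  4.5] tx ty tz [ 13.8 -43.1  19.2]
-120 [ 7.5 29.3  3.4] tx ty tz [ 15.3 -43.7  20.3]
-125 [ 9.1 28.8  2.2] tx ty tz [ 16.9 -44.2  21.5]
-130 [10.8 28.5  1.1] tx ty tz [ 18.6 -44.5  22.6]
-135 [12.6 28.5 -0.2] tx ty tz [ 20.4 -44.5  23.9]
-140 [14.4 28.7 -1.4] tx ty tz [ 22.2 -44.3  25.1]
-145 [16.2 29.1 -2.7] tx ty tz [ 24.  -43.9  26.4]
-150 [18.  29.8 -4. ] tx ty tz [ 25.8 -43.2  27.7]
-155 [19.7 30.7 -5.2] tx ty tz [ 27.5 -42.3  28.9]
-160 [21.4 32.  -6.3] tx ty tz [ 29.2 -41.   30. ]
```

>>> jog_arm:
  deltas: "1.5 0 5 0 94; 1.5 0 10.5 0 94; 1.5 -4 10.5 0 94; 1.5 -8 10.5 0 94; 1.5 -10.8 10.5 0 94; 0.8 -12.5 10 0 94; 0.2 -14.3 9.8 0 94; -0.2 -16.2 9.5 0 94; -0.4 -18.3 9.3 0 94; -0.5 -20.4 9.3 0 94"

```text
clock: 7.9
eef_pos: [484.8, -4.2, 179.1]
eef_rot: [3.141, 0.0, 3.062]
wrist_force: [-4.7, 9.2, 12.5]
finger_gap: 94.0
```

```bash
python3 cam.py d; python3 - <<'E'
import cv2
cv2.imwrite('pics/d3.png',cv2.resize(cv2.imread("pics/side_d.png")[180:260,300:380],(600,600),interpolation=cv2.INTER_CUBIC))
E
```

```text
t 8.0 loc [-8.1 53.2 15. ] rot [3.1 0.  3.1] F(f,l,u) [ 5.8  4.7 12.8] M [ 0.4  1.  -0.4] gap 93.9
```

View pics/d3.png

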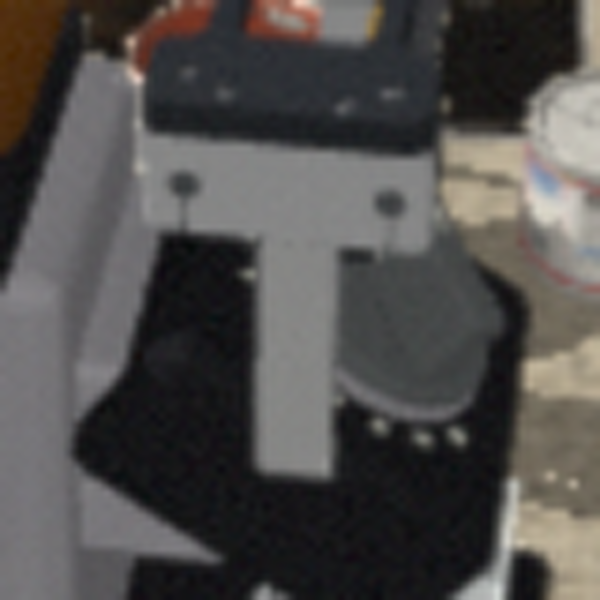

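The dial now turns. An upward force of about 13 N suggests the tip is rubbing on the disc, so I'll lift 3 mm along the normal and go on.

>>> jog_arm:
  deltas: "1.7 0 -2.5 0 94; 1.9 -2.2 -2.4 0 94; 2.2 -4.4 -2.2 0 94; 2.8 -6.5 -1.8 0 94; 3.5 -8.7 -1.3 0 94; 4.5 -10.7 -0.6 0 94; 5.6 -12.6 0.2 0 94; 7 -14.4 1.1 0 94; 8.5 -16 2.2 0 94; 8.5 -16 2.2 0 94"

```text
clock: 9.25
eef_pos: [475.7, -20.2, 176.7]
eef_rot: [-3.141, 0.002, 3.062]
wrist_force: [1.2, -2.0, 0.2]
finger_gap: 93.9
```

```bash
python3 cam.py e; python3 - <<'E'
import cv2
cv2.imwrite('pics/e3.png',cv2.resize(cv2.convertScaleAbs(cv2.imread("pics/side_e.png")[180:260,300:380],alpha=1.4),(600,600),interpolation=cv2.INTER_CUBIC))
E
```

```text
t 9.35 loc [ 0.3 36.5 12.1] rot [-3.1  0.   3.1] F(f,l,u) [-2.4 -0.8  2.9] M [-0.3 -0.4  0.1] gap 94.1
```

View pics/e3.png

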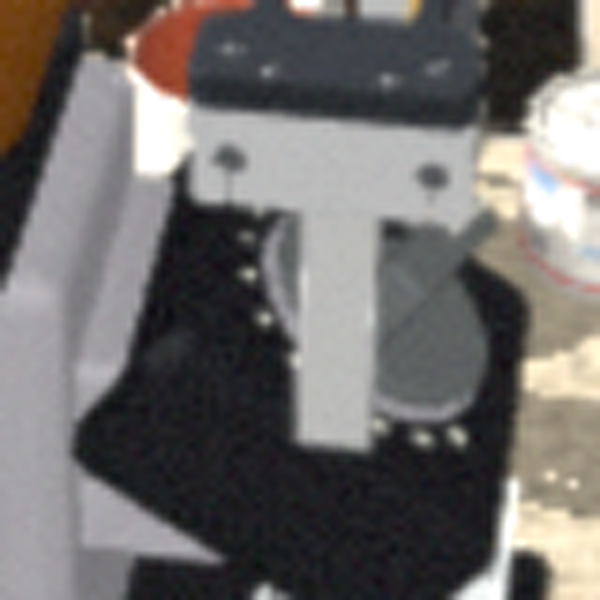

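>>> jog_arm:
  deltas: "0.8 -0.7 0.6 0 94; 1.6 -1.4 1.2 0 94; 2 -2 1.5 0 94; 2.5 -2.6 1.8 0 94; 3.6 -3.8 2.5 0 94; 4.2 -4.3 2.9 0 94; 4.7 -4.9 3.3 0 94; 5.3 -5.4 3.8 0 94; 6 -5.8 4.2 0 94; 7 -6.4 4.9 0 94"

```text
clock: 10.6
eef_pos: [467.0, -25.8, 170.9]
eef_rot: [3.142, -0.001, 3.062]
wrist_force: [0.2, 0.5, 1.1]
finger_gap: 94.0
```

```bash
python3 cam.py f; python3 - <<'E'
import cv2
cv2.imwrite('pics/f3.png',cv2.resize(cv2.convertScaleAbs(cv2.imread("pics/side_f.png")[180:260,300:380],alpha=1.4),(600,600),interpolation=cv2.INTER_CUBIC))
E
```

```text
t 10.7 loc [ 7.8 30.3  6.8] rot [ 3.1 -0.   3.1] F(f,l,u) [-0.1  0.1  1. ] M [-0.  -0.1  0. ] gap 93.9
```

View pics/f3.png

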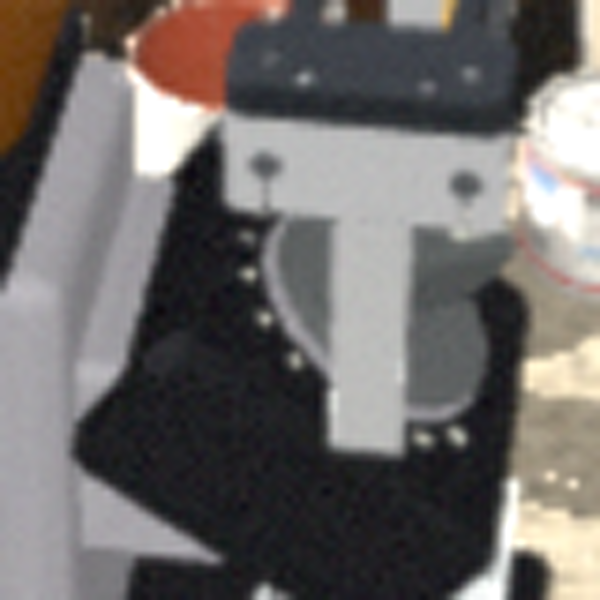

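>>> jog_arm:
  deltas: "1 -0.5 0.7 0 94; 2 -0.9 1.4 0 94; 2.5 -1.1 1.8 0 94; 3 -1.3 2.2 0 94; 3.6 -1.4 2.6 0 94; 3.9 -1.5 2.8 0 94; 4.2 -1.5 3 0 94; 4.6 -1.6 3.3 0 94; 4.6 -1.6 3.3 0 94; 4.6 -1.6 3.3 0 94"

```text
clock: 11.95
eef_pos: [463.6, -27.2, 168.7]
eef_rot: [-3.141, 0.002, 3.062]
wrist_force: [6.5, -0.9, 5.1]
finger_gap: 93.9
```

```bash
python3 -c "
from g import *
show()"
```

```text
t 11.95 loc [11.1 28.7  4.6] rot [-3.1  0.   3.1] F(f,l,u) [-6.5 -0.4  5.1] M [-0.5 -1.2  0.3] gap 93.9
```

>>> jog_arm:
  deltas: "0.3 0 0.2 0 94; 0.7 -0.1 0.4 0 94; 1 -0.1 0.6 0 94; 1.4 -0.1 0.9 0 94; 1.8 -0.1 1.1 0 94; 2.2 -0.1 1.4 0 94; 2.2 -0.1 1.4 0 94; 2.2 -0.1 1.4 0 94; 2.2 -0.1 1.4 0 94; 2.2 -0.1 1.4 0 94"

```text
clock: 13.2
eef_pos: [460.3, -26.8, 166.3]
eef_rot: [3.141, -0.001, 3.062]
wrist_force: [-0.1, -0.4, 0.4]
finger_gap: 93.9
```

```bash
python3 -c "
from g import *
show()"; python3 cam.py g; python3 - <<'E'
import cv2
cv2.imwrite('pics/g3.png',cv2.resize(cv2.convertScaleAbs(cv2.imread("pics/side_g.png")[180:260,300:380],alpha=1.4),(600,600),interpolation=cv2.INTER_CUBIC))
E
```

```text
t 13.2 loc [14.5 28.8  2.2] rot [ 3.1 -0.   3.1] F(f,l,u) [ 0.1 -0.4  0.4] M [-0.  -0.1 -0. ] gap 93.9
t 13.3 loc [14.3 28.8  2.4] rot [ 3.1 -0.   3.1] F(f,l,u) [-0.2 -0.4  0.2] M [ 0.   0.  -0.1] gap 93.9
```

View pics/g3.png

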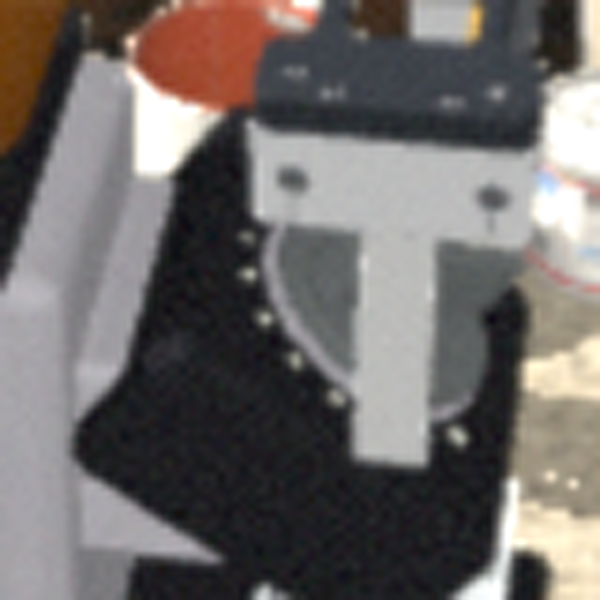

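>>> jog_arm:
  deltas: "1 0.1 0.7 0 94; 2.1 0.2 1.5 0 94; 2.8 0.4 2 0 94; 3.2 0.5 2.3 0 94; 3.5 0.6 2.5 0 94; 3.9 0.6 2.8 0 94; 4.3 0.8 3.1 0 94; 4.6 0.9 3.3 0 94; 4.6 0.9 3.3 0 94; 4.6 0.9 3.3 0 94"

```text
clock: 14.55
eef_pos: [456.7, -25.9, 163.8]
eef_rot: [-3.141, 0.002, 3.062]
wrist_force: [5.3, -1.8, 4.6]
finger_gap: 93.9
```

```bash
python3 -c "
from g import *
show()"
```

```text
t 14.55 loc [18.1 29.4 -0.3] rot [-3.1  0.   3.1] F(f,l,u) [-5.5 -1.4  4.6] M [-0.7 -0.9  0.3] gap 93.9
```

>>> jog_arm:
  deltas: "0.3 0.1 0.2 0 94; 0.6 0.2 0.4 0 94; 0.8 0.3 0.6 0 94; 1.1 0.4 0.8 0 94; 1.1 0.4 0.8 0 94; 1.1 0.4 0.8 0 94; 1.1 0.4 0.8 0 94; 1.1 0.4 0.8 0 94; 1.1 0.4 0.8 0 94; 1.1 0.4 0.8 0 94"

```text
clock: 15.8
eef_pos: [456.4, -25.8, 163.6]
eef_rot: [-3.14, 0.004, 3.062]
wrist_force: [7.3, -4.6, 6.4]
finger_gap: 93.9
```

```bash
python3 -c "
from g import *
show()"
```

```text
t 15.8 loc [18.4 29.6 -0.5] rot [-3.1  0.   3.1] F(f,l,u) [-7.7 -4.   6.4] M [-1.2 -1.5  0.4] gap 93.9
```

>>> jog_arm:
  deltas: "0.5 0.3 0.4 0 94; 1.1 0.6 0.7 0 94; 1.7 0.9 1.2 0 94; 2.3 1.3 1.6 0 94; 2.9 1.7 2 0 94; 2.9 1.7 2 0 94; 2.9 1.7 2 0 94; 2.9 1.7 2 0 94; 2.9 1.7 2 0 94; 2.9 1.7 2 0 94"

```text
clock: 17.05
eef_pos: [455.8, -25.0, 163.2]
eef_rot: [-3.138, 0.011, 3.063]
wrist_force: [16.5, -12.5, 13.2]
finger_gap: 93.8
```

```bash
python3 -c "
from g import *
show()"; python3 cam.py hh; python3 - <<'E'
import cv2
cv2.imwrite('pics/h3.png',cv2.resize(cv2.convertScaleAbs(cv2.imread("pics/side_hh.png")[180:260,300:380],alpha=1.4),(600,600),interpolation=cv2.INTER_CUBIC))
E
```

```text
t 17.05 loc [19.  30.2 -0.9] rot [-3.1  0.   3.1] F(f,l,u) [-17.4 -11.1  13.2] M [-3.1 -3.3  1. ] gap 93.8
t 17.15 loc [19.  30.2 -0.9] rot [-3.1  0.   3.1] F(f,l,u) [-18.3 -11.4  12.7] M [-3.1 -3.3  0.9] gap 93.9
```

View pics/h3.png

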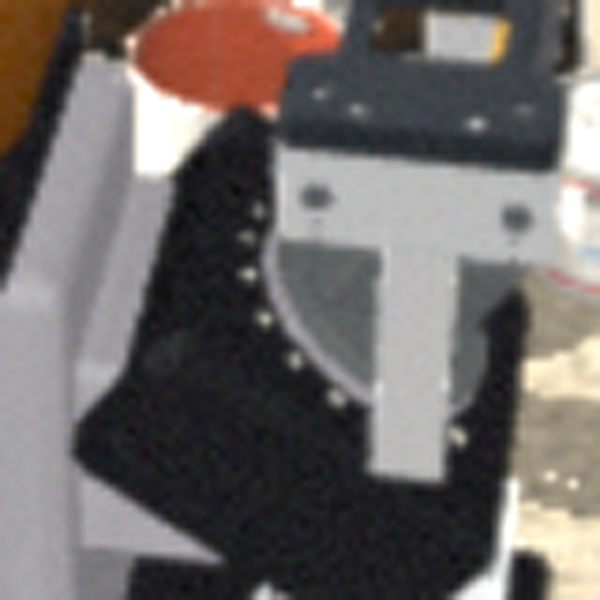

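>>> jog_arm:
  deltas: "0.4 0.5 0.3 0 94; 0.8 1 0.6 0 94; 1.2 1.5 0.8 0 94; 1.6 2 1.1 0 94; 1.6 2 1.1 0 94; 1.6 2 1.1 0 94; 1.6 2 1.1 0 94; 1.6 2 1.1 0 94; 1.6 2 1.1 0 94; 1.6 2 1.1 0 94"

```text
clock: 18.4
eef_pos: [455.6, -24.4, 163.0]
eef_rot: [-3.135, 0.014, 3.063]
wrist_force: [22.5, -24.1, 15.5]
finger_gap: 94.1
```

```bash
python3 -c "
from g import *
show()"
```

```text
t 18.4 loc [19.4 30.8 -1.1] rot [-3.1  0.   3.1] F(f,l,u) [-24.4 -22.2  15.5] M [-5.5 -4.2  1.3] gap 94.1
```

Torque at the bar is now about 0.76 N m with no further motion, so this is the stop. Next I retract upward and look.

```bash
python3 - <<'E'
from g import *
cur=np.array([24.2,33.5,-4.6])
for th in (29,39): print(th,tcp(th,18,8,cw=False,h=24))
p=tcp(39,18,8,cw=False,h=24)+[0,0,110]; print((p-cur)*[1,1,-1])
E
```

```text
29 [ -8.9 -66.1  18.5]
39 [-10.6 -61.3  19.7]
[ -34.8  -94.8 -134.3]
```

>>> jog_arm:
  deltas: "-6 -6 -4 0 94; -11 -10 -8 0 94; -12 -10 -20 0 94; -12 -10 -60 0 94; -12 -10 -110 0 94; -25 -50 -134 0 94; -35 -95 -134 0 94; -35 -95 -134 0 94; -35 -95 -134 0 94; -35 -95 -134 0 94"

```text
clock: 19.65
eef_pos: [478.1, -117.7, 293.6]
eef_rot: [3.141, -0.0, 3.063]
wrist_force: [0.4, -0.2, 0.3]
finger_gap: 93.8
```

```bash
python3 cam.py i; python3 - <<'E'
import cv2
cv2.imwrite('pics/i3.png',cv2.resize(cv2.convertScaleAbs(cv2.imread("pics/side_i.png")[190:250,320:380],alpha=1.4),(600,600),interpolation=cv2.INTER_CUBIC))
E
```

```text
t 19.75 loc [-10.6 -60.5 129.5] rot [ 3.1 -0.   3.1] F(f,l,u) [ 0.1 -0.5  0. ] M [ 0.1  0.  -0. ] gap 94.1
```

View pics/i3.png

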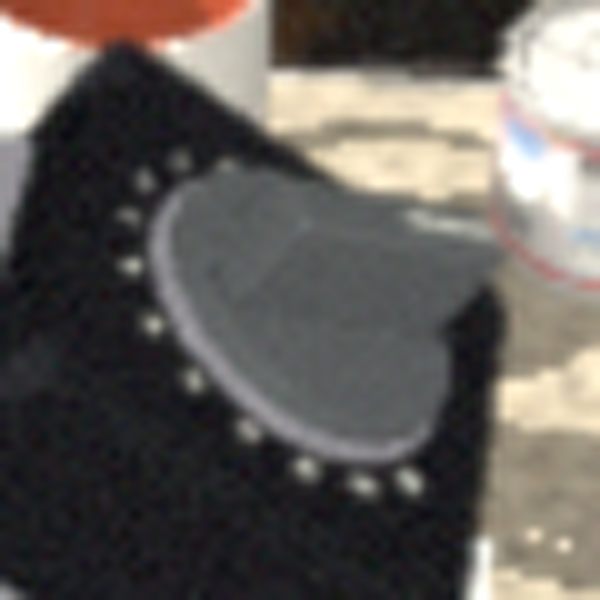

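View pics/top_i.png

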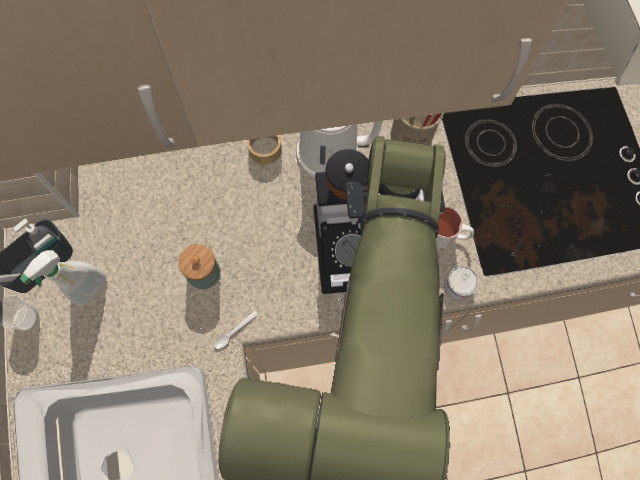

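The side crop shows the bar with its white line at (415,215)–(490,235), pointing down the slope to the right. The bar's top edge runs (305,222)–(500,255).

```bash
python3 - <<'E'
from f import *
np.set_printoptions(precision=1,suppress=True)
C=s.x[:3];x,y,z=axes(s.x[3])
for h,pts in((37,[(490,235),(415,215)]),(37,[(500,255),(305,222)]),(10,[(440,332),(235,300)])):
    L=hit("side",np.array(pts)/10.-.45+[320,190],C+h*z,z); q=np.c_[(L-C)@x,(L-C)@y]; print(h,q.ravel(),np.degrees(np.arctan2(*(q[0]-q[1])[::-1])))
# overlay candidates
im=cv2.imread("pics/side_i.png"); out=[]
for th in(-136,-141,-146,-151):
    im2=cv2.resize(cv2.convertScaleAbs(im[190:250,320:380],alpha=1.4),(400,400),interpolation=cv2.INTER_CUBIC)
    a=np.radians(th);b=np.cos(a)*x+np.sin(a)*y;e=np.cross(z,b)
    for h,col in((37,(0,255,0)),(10,(255,0,0))):
        P=np.array([C+h*z+31*i*b+8*j*e for i,j in((1,1),(1,-1),(-1,-1),(-1,1))])
        cv2.polylines(im2,[np.int32((proj("side",P)-s.fun.reshape(-1,2)[15:].mean(0)-[320,190]+.45)*6.67)],True,col,1)
    cv2.putText(im2,str(th),(10,390),0,.6,(255,255,255)); out.append(im2)
cv2.imwrite("pics/ov2.png",cv2.resize(np.vstack([np.hstack(out[:2]),np.hstack(out[2:])]),(600,600)))
E
```

```text
37 [-21.6 -14.4  -2.5  -3.8] -150.98754586570698
37 [-24.9 -10.1  22.8  22.6] -145.58480716994217
10 [-29.2 -13.   21.3  21.2] -145.86171614319048
```

View pics/ov2.png

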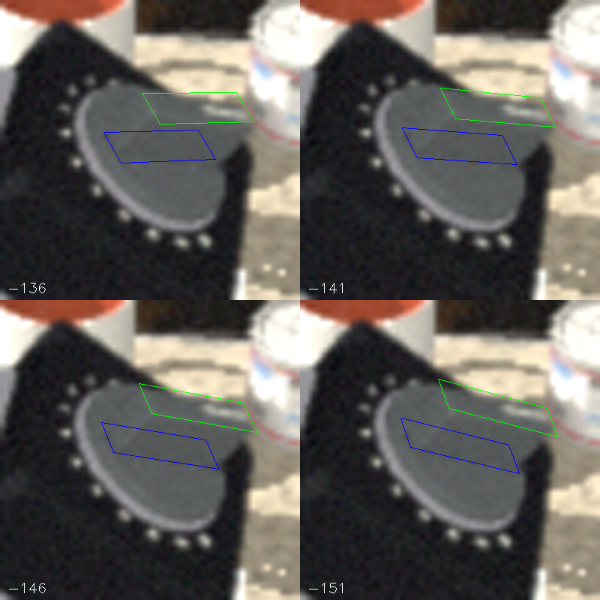

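The bar at the stop is at about −143°, six clicks from the start (−21…−23°), which agrees with the felt stop. The fourth notch back is therefore at about −63°, with the other bar end going from 37° to 117°. I'll push that end with the left finger.

```bash
python3 - <<'E'
from g import *
cur=np.array([-10.8,-61.5,129.4])
for th in range(35,130,5):
    p=tcp(th,18,0,cw=False,h=24); print(th,p,"tx ty tz",(p-cur)*[1,1,-1], "from39",(p-[-10.8,-61.5,19.4])*[1,1,-1])
E
```

```text
35 [ -6.2 -56.8  16.7] tx ty tz [  4.6   4.7 112.7] from39 [4.6 4.7 2.7]
40 [ -6.5 -54.7  16.8] tx ty tz [  4.3   6.8 112.6] from39 [4.3 6.8 2.6]
45 [ -6.5 -52.6  16.9] tx ty tz [  4.3   8.9 112.5] from39 [4.3 8.9 2.5]
50 [ -6.4 -50.4  16.8] tx ty tz [  4.4  11.1 112.6] from39 [ 4.4 11.1  2.6]
55 [ -6.1 -48.2  16.5] tx ty tz [  4.7  13.3 112.9] from39 [ 4.7 13.3  2.9]
60 [ -5.5 -46.1  16.2] tx ty tz [  5.3  15.4 113.2] from39 [ 5.3 15.4  3.2]
65 [ -4.8 -43.9  15.6] tx ty tz [  6.   17.6 113.8] from39 [ 6.  17.6  3.8]
70 [ -3.8 -41.9  15. ] tx ty tz [  7.   19.6 114.4] from39 [ 7.  19.6  4.4]
75 [ -2.7 -40.   14.2] tx ty tz [  8.1  21.5 115.2] from39 [ 8.1 21.5  5.2]
80 [ -1.3 -38.2  13.2] tx ty tz [  9.5  23.3 116.2] from39 [ 9.5 23.3  6.2]
85 [  0.2 -36.6  12.2] tx ty tz [ 11.   24.9 117.2] from39 [11.  24.9  7.2]
90 [  1.8 -35.2  11. ] tx ty tz [ 12.6  26.2 118.4] from39 [12.6 26.2  8.4]
95 [  2.8 -34.   10.4] tx ty tz [ 13.6  27.5 119. ] from39 [13.6 27.5  9. ]
100 [  3.8 -32.8   9.6] tx ty tz [ 14.6  28.7 119.8] from39 [14.6 28.7  9.8]
105 [  5.  -31.7   8.8] tx ty tz [ 15.8  29.8 120.6] from39 [15.8 29.8 10.6]
110 [  6.3 -30.8   7.9] tx ty tz [ 17.1  30.7 121.5] from39 [17.1 30.7 11.5]
115 [  7.7 -29.9   6.9] tx ty tz [ 18.5  31.6 122.5] from39 [18.5 31.6 12.5]
120 [  9.2 -29.3   5.8] tx ty tz [ 20.   32.2 123.6] from39 [20.  32.2 13.6]
125 [ 10.8 -28.8   4.7] tx ty tz [ 21.6  32.7 124.7] from39 [21.6 32.7 14.7]
```

>>> jog_arm:
  deltas: "0 0 40 0 94; 0 0 80 0 94; 0 0 95 0 94; 0 0 100 0 94; 0 0 104 0 94; 0 0 107 0 94; 0 0 110 0 94; 0 0 110 0 94; 0 0 110 0 94; 0 0 110 0 94"

```text
clock: 21.0
eef_pos: [478.2, -118.6, 183.6]
eef_rot: [-3.142, 0.0, 3.062]
wrist_force: [-0.6, -0.2, -0.4]
finger_gap: 94.2
```

```bash
python3 -c "
from g import *
show()"
```

```text
t 21.0 loc [-10.8 -61.3  19.5] rot [-3.1  0.   3.1] F(f,l,u) [ 0.6 -0.2 -0.4] M [ 0. -0. -0.] gap 94.2
```

No contact on the way down. Pushing anticlockwise to model angle 75.

>>> jog_arm:
  deltas: "4.5 4 2.7 0 94; 4.3 6.8 2.6 0 94; 4.3 8.9 2.5 0 94; 4.4 11.1 2.6 0 94; 4.7 13.3 2.9 0 94; 5.3 15.4 3.2 0 94; 6 17.6 3.8 0 94; 7 19.6 4.4 0 94; 8.1 21.5 5.2 0 94; 8.1 21.5 5.2 0 94"

```text
clock: 22.25
eef_pos: [473.5, -97.6, 179.7]
eef_rot: [-3.139, 0.005, 3.061]
wrist_force: [6.9, -9.3, 5.6]
finger_gap: 93.6
```

```bash
python3 cam.py j; python3 - <<'E'
import cv2
cv2.imwrite('pics/j3.png',cv2.resize(cv2.convertScaleAbs(cv2.imread("pics/side_j.png")[190:250,320:380],alpha=1.4),(600,600),interpolation=cv2.INTER_CUBIC))
E
```

```text
t 22.35 loc [ -4.3 -40.7  15.5] rot [-3.1  0.   3.1] F(f,l,u) [-6.6 -8.3  5. ] M [-1.6 -1.4 -0.3] gap 93.7
```

View pics/j3.png

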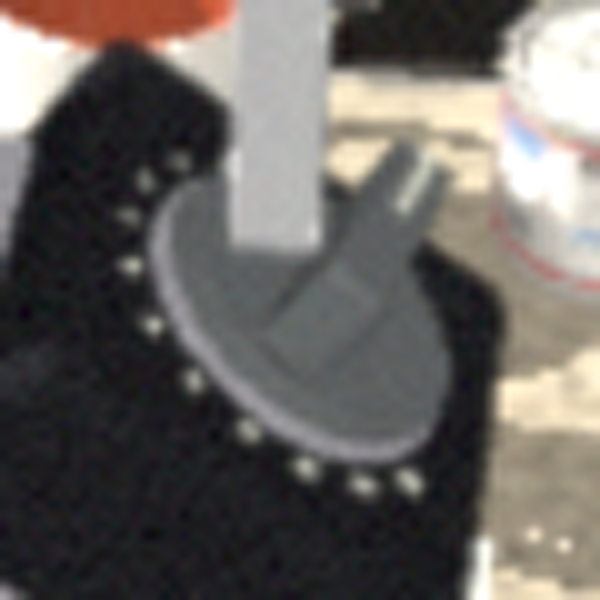

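The bar is well visible: its white line is at (430,165)–(405,205), and its near end's top corners are at (340,275) and (385,305). I'll measure its angle by overlay.

```bash
cat > ov.py <<'E'
import sys; from f import *
C=s.x[:3];x,y,z=axes(s.x[3]); k=sys.argv[1]; ths=[float(v) for v in sys.argv[2:6]]
im=cv2.imread(f"pics/side_{k}.png"); out=[]
for th in ths:
    im2=cv2.resize(cv2.convertScaleAbs(im[190:250,320:380],alpha=1.4),(400,400),interpolation=cv2.INTER_CUBIC)
    a=np.radians(th);b=np.cos(a)*x+np.sin(a)*y;e=np.cross(z,b)
    for h,col in((37,(0,255,0)),(10,(255,0,0))):
        P=np.array([C+h*z+31*i*b+8*j*e for i,j in((1,1),(1,-1),(-1,-1),(-1,1))])
        cv2.polylines(im2,[np.int32((proj("side",P)-s.fun.reshape(-1,2)[15:].mean(0)-[320,190]+.45)*6.67)],True,col,1)
    cv2.putText(im2,str(th),(10,390),0,.6,(255,255,255)); out.append(im2)
cv2.imwrite(f"pics/ov_{k}.png",cv2.resize(np.vstack([np.hstack(out[:2]),np.hstack(out[2:])]),(800,800))[:800])
i=cv2.imread(f"pics/ov_{k}.png"); cv2.imwrite(f"pics/ov_{k}.png",cv2.resize(i,(600,600)))
E
python3 ov.py j -118 -113 -108 -103
```

```text
(no output)
```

View pics/ov_j.png

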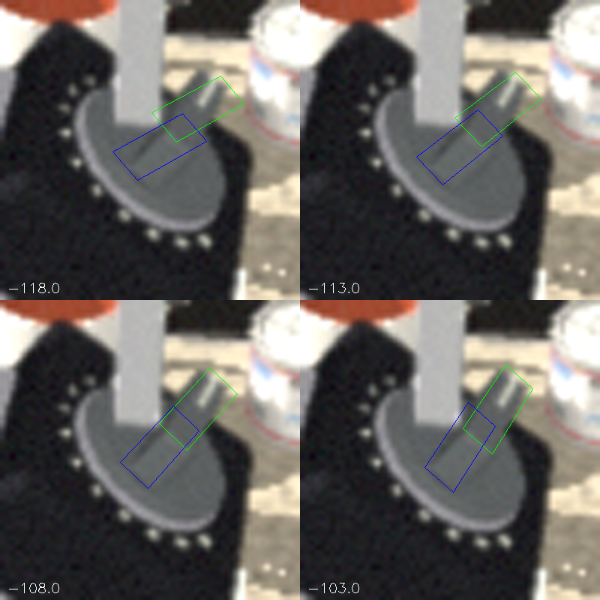

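>>> jog_arm:
  deltas: "0.7 0.9 0.5 0 94; 1.4 1.8 1 0 94; 2.1 2.6 1.5 0 94; 2.9 3.4 2 0 94; 3.7 4.1 2.6 0 94; 4.5 4.8 3.2 0 94; 5 5.4 3.5 0 94; 5.5 6 3.8 0 94; 5.5 6 3.8 0 94; 5.5 6 3.8 0 94"

```text
clock: 23.6
eef_pos: [470.5, -91.3, 177.4]
eef_rot: [-3.14, 0.011, 3.06]
wrist_force: [16.5, -8.7, 13.3]
finger_gap: 93.9
```

```bash
python3 cam.py k; python3 ov.py k -98 -93 -88 -83
```

```text
t 23.7 loc [ -0.8 -34.6  13.3] rot [-3.1  0.   3.1] F(f,l,u) [-16.7  -7.3  12.7] M [-1.1 -3.2 -0.8] gap 94.2
```

View pics/ov_k.png

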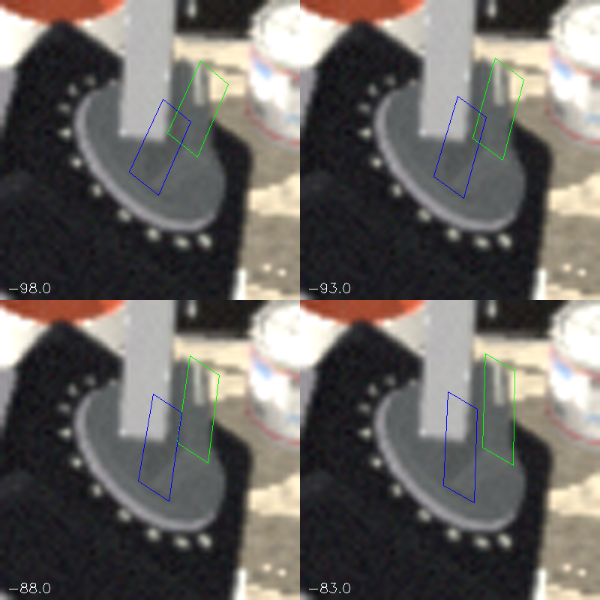

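```bash
python3 - <<'E'
from g import *
cur=np.array([2.8,-34,10.4])
for th in range(90,126,4):
    p=tcp(th,25,0,cw=False,h=24); print(th,p,(p-cur)*[1,1,-1])
E
```

```text
90 [  1.8 -28.2  11. ] [-1.   5.8 -0.6]
94 [  3.  -27.3  10.2] [0.2 6.7 0.2]
98 [  4.2 -26.4   9.4] [1.4 7.6 1. ]
102 [  5.4 -25.5   8.5] [2.6 8.5 1.9]
106 [  6.8 -24.8   7.5] [4.  9.2 2.9]
110 [  8.2 -24.2   6.5] [5.4 9.8 3.9]
114 [  9.7 -23.7   5.5] [ 6.9 10.3  4.9]
118 [ 11.3 -23.3   4.4] [ 8.5 10.7  6. ]
122 [ 12.9 -23.1   3.3] [10.1 10.9  7.1]
```

>>> jog_arm:
  deltas: "-3 1 -2 0 94; -3.5 4 -2.3 0 94; -2.5 6 -1.7 0 94; -1 6 -0.6 0 94; 0.2 6.7 0.2 0 94; 0.8 7.2 0.6 0 94; 1.4 7.6 1 0 94; 2 8 1.4 0 94; 2 8 1.4 0 94; 2 8 1.4 0 94"

```text
clock: 24.95
eef_pos: [465.7, -82.0, 173.2]
eef_rot: [3.142, 0.001, 3.062]
wrist_force: [5.2, 0.3, 3.4]
finger_gap: 94.0
```

```bash
python3 cam.py l; python3 ov.py l -90 -85 -80 -75
```

```text
t 25.05 loc [  4.6 -25.8   9.1] rot [3.1 0.  3.1] F(f,l,u) [-5.5 -0.6  4.3] M [ 0.1 -1.1 -0.2] gap 94.3
```

View pics/ov_l.png

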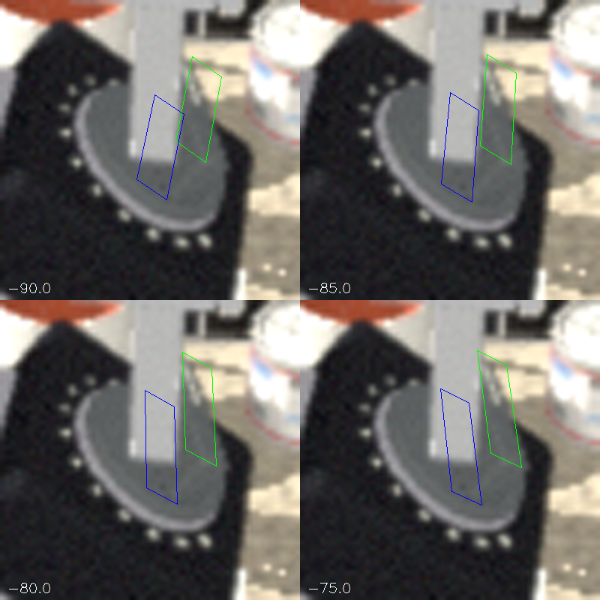

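>>> jog_arm:
  deltas: "0.6 0.5 0.5 0 94; 1.3 0.9 1 0 94; 2 1.2 1.5 0 94; 2.7 1.5 2 0 94; 3.4 1.8 2.5 0 94; 4.1 2 3 0 94; 4.1 2 3 0 94; 4.1 2 3 0 94; 4.1 2 3 0 94; 4.1 2 3 0 94"

```text
clock: 26.3
eef_pos: [461.4, -79.7, 169.9]
eef_rot: [3.142, -0.0, 3.062]
wrist_force: [0.2, -0.2, 0.9]
finger_gap: 94.0
```

```bash
python3 cam.py m; python3 ov.py m -75 -70 -65 -60
```

```text
t 26.4 loc [  9.  -23.8   5.9] rot [-3.1 -0.   3.1] F(f,l,u) [-0.2  0.7  0.3] M [ 0.1  0.1 -0. ] gap 94.0
```

View pics/ov_m.png

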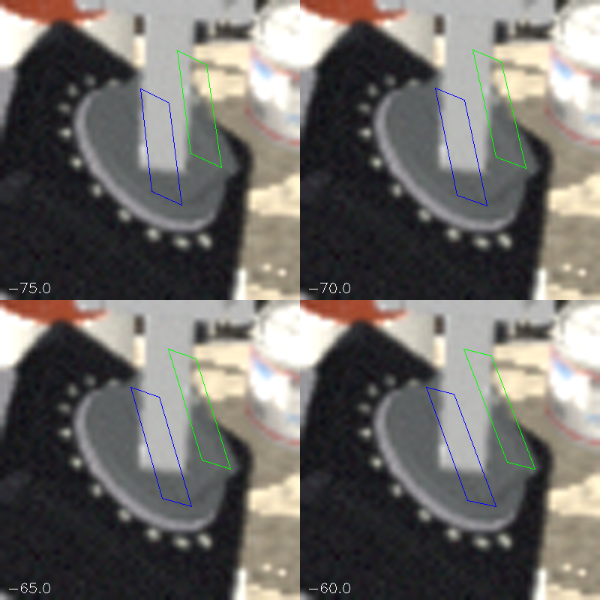

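It clicked ahead of the finger with no force left, and the bar sits at about −62°. I'll retract and move the arm clear for both cameras.

>>> jog_arm:
  deltas: "-5 -2 -4 0 94; -9 -5 -10 0 94; -9 -5 -40 0 94; -9 -5 -90 0 94; -9 -5 -140 0 94; 0 30 -160 0 94; 20 80 -160 0 94; 40 135 -160 0 94; 55 190 -160 0 94; 70 245 -160 0 94"

```text
clock: 27.65
eef_pos: [410.8, 171.8, 330.7]
eef_rot: [3.141, 0.001, 3.062]
wrist_force: [0.8, -1.2, 0.1]
finger_gap: 93.7
```

>>> jog_arm:
  deltas: "10 50 0 0 94; 15 90 0 0 94; 20 110 0 0 94; 20 110 0 0 94; 20 110 0 0 94; 20 110 0 0 94; 20 110 0 0 94; 20 110 0 0 94; 20 110 0 0 94; 20 110 0 0 94"

```text
clock: 28.9
eef_pos: [400.1, 281.4, 330.0]
eef_rot: [-3.142, -0.0, 3.062]
wrist_force: [-0.9, -0.7, 0.3]
finger_gap: 93.9
```

```bash
python3 cam.py n; python3 ov.py n -75 -70 -65 -60; python3 - <<'E'
import cv2
cv2.imwrite('pics/n3.png',cv2.resize(cv2.convertScaleAbs(cv2.imread("pics/top_n.png")[225:285,325:385],alpha=1.6),(600,600),interpolation=cv2.INTER_CUBIC))
E
```

```text
t 29.0 loc [ 99.2 331.2 166. ] rot [-3.1  0.   3.1] F(f,l,u) [ 0.6 -0.2  0.6] M [ 0. -0. -0.] gap 93.7
```

View pics/ov_n.png

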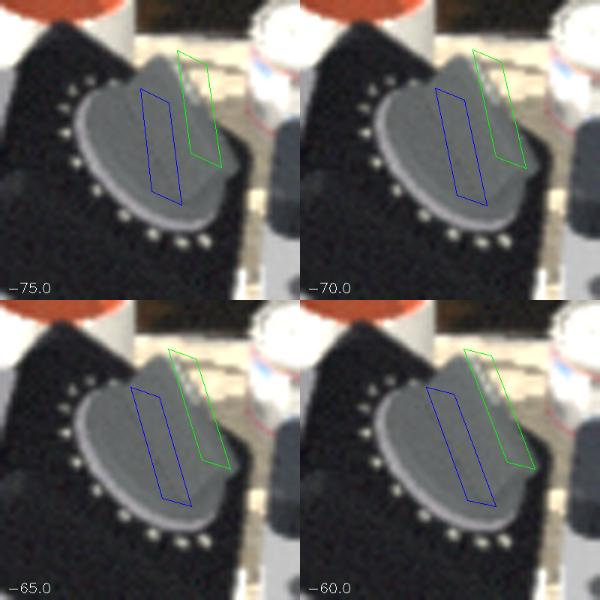

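View pics/n3.png

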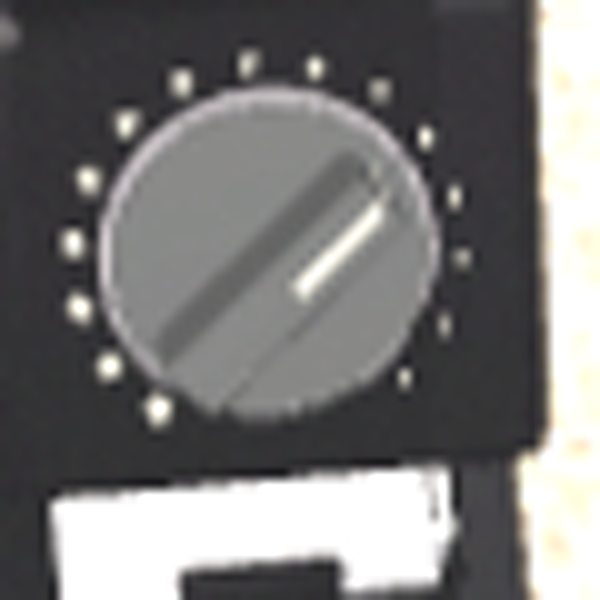

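View pics/top_n.png

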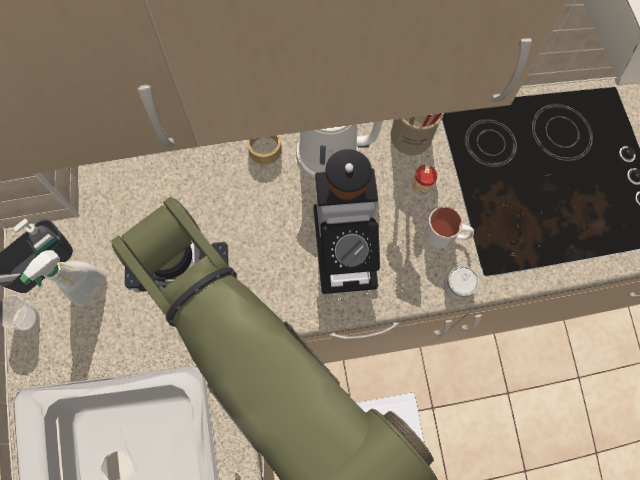

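```bash
python3 ov.py n -55 -50 -45 -40; python3 - <<'E'
from f import *
np.set_printoptions(precision=1,suppress=True)
C=s.x[:3];x,y,z=axes(s.x[3])
def ang(n,h,pts,o):
    L=hit(n,np.array(pts)/10.-.45+o,C+h*z,z); q=np.c_[(L-C)@x,(L-C)@y]; return q.ravel(),np.degrees(np.arctan2(*(q[0]-q[1])[::-1]))
print(ang("top",37,[(382,210),(300,295)],[325,225]))
print("bar L bottom edge",ang("top",10,[(340,155),(160,355)],[325,225]), "start",ang("top",10,[(295,140),(205,385)],[325,225]))
print("bar R top edge",ang("top",37,[(400,205),(230,398)],[325,225]), "start",ang("top",37,[(358,200),(290,400)],[325,225]))
E
```

```text
(array([ 18.2, -21.9,   0.2,  -3.2]), np.float64(-45.9874594216596))
bar L bottom edge (array([ 23.2, -16.1, -20.4,  26.1]), np.float64(-44.02939065872009)) start (array([ 27.4,  -6.2, -28.2,  16.3]), np.float64(-22.020129487479387))
bar R top edge (array([ 19.1, -25.8, -22.4,  13.2]), np.float64(-43.268354405365635)) start (array([ 20.9, -16.7, -23.9,   0. ]), np.float64(-20.44383452865269))
```

View pics/ov_n.png

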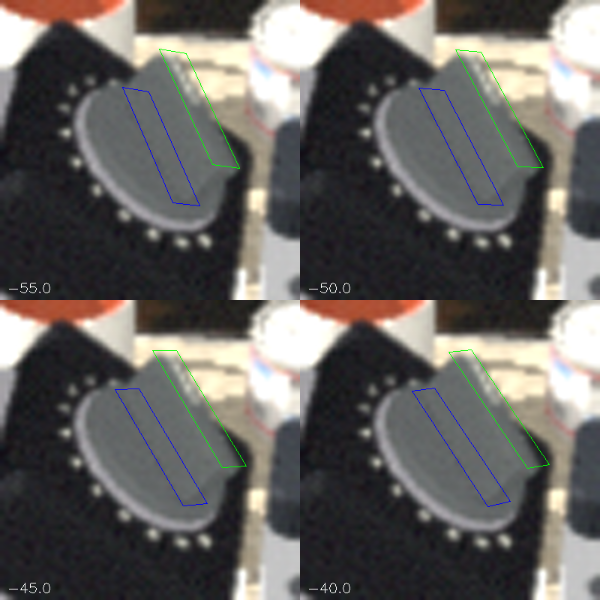

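```bash
python3 - <<'E'
import cv2,numpy as np
o=[cv2.resize(cv2.convertScaleAbs(cv2.imread(f'pics/side_{k}.png')[190:250,320:380],alpha=1.5),(400,400),interpolation=cv2.INTER_CUBIC) for k in 'mn']
cv2.imwrite('pics/mn.png',np.hstack(o))
E
```

```text
(no output)
```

View pics/mn.png

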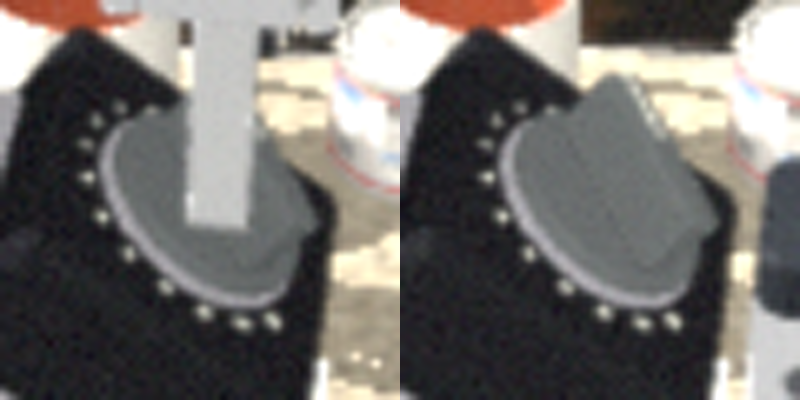

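The top camera reads the bar at about −44°, against −22° at the start, and the stop was at about −143°. So the dial has snapped through two clicks on the last push and sits in the fifth notch. It needs exactly one click clockwise. Picture m shows the snap came during the push, not the retreat.

```bash
python3 - <<'E'
from g import *
cur=np.array([99,331.2,166.])
p=tcp(-43,18,8,h=24); print("pre",p,(p-cur)*[1,1,-1])
for th in (-40,-43,-46,-49,-52,-55,-58,-61):
    q=tcp(th,18,0,h=24); print(th,(q-p)*[1,1,-1])
E
```

```text
pre [-11.   59.3  20. ] [-110.  -271.9  146. ]
-40 [ 4.5 -4.6  3.2]
-43 [ 4.5 -5.9  3.1]
-46 [ 4.5 -7.1  3.1]
-49 [ 4.6 -8.4  3.2]
-52 [ 4.7 -9.7  3.3]
-55 [  4.9 -11.1   3.5]
-58 [  5.2 -12.4   3.7]
-61 [  5.6 -13.7   3.9]
```

>>> jog_arm:
  deltas: "-20 -50 0 0 94; -40 -100 0 0 94; -60 -150 0 0 94; -80 -200 0 0 94; -100 -250 0 0 94; -110 -272 0 0 94; -110 -272 40 0 94; -110 -272 80 0 94; -110 -272 100 0 94; -110 -272 100 0 94"

```text
clock: 30.25
eef_pos: [487.6, 1.5, 229.1]
eef_rot: [-3.142, -0.002, 3.062]
wrist_force: [-0.9, 0.0, 1.0]
finger_gap: 94.2
```

>>> jog_arm:
  deltas: "0 0 15 0 94; 0 0 25 0 94; 0 0 35 0 94; 0 0 41 0 94; 0 0 46 0 94; 0 0 46 0 94; 4.5 -2 49 0 94; 4.5 -4 49 0 94; 4.5 -6 49 0 94; 4.5 -7 49 0 94"

```text
clock: 31.5
eef_pos: [483.4, -4.7, 181.4]
eef_rot: [3.14, 0.001, 3.062]
wrist_force: [1.9, 7.4, 1.4]
finger_gap: 93.7
```

```bash
python3 -c "
from g import *
show()"
```

```text
t 31.5 loc [-6.8 52.7 17.3] rot [3.1 0.  3.1] F(f,l,u) [-1.3  7.5  1.4] M [ 1.3 -0.4  0. ] gap 93.7
```

>>> jog_arm:
  deltas: "0 -0.3 0 0 94; 0 -0.6 0 0 94; 0 -0.9 0 0 94; 0 -1.2 0 0 94; 0 -1.5 0 0 94; 0 -1.5 0 0 94; 0 -1.5 0 0 94; 0 -1.5 0 0 94; 0 -1.5 0 0 94; 0 -1.5 0 0 94"

```text
clock: 32.75
eef_pos: [483.5, -5.7, 181.5]
eef_rot: [3.14, 0.002, 3.062]
wrist_force: [3.1, 9.2, 1.8]
finger_gap: 94.1
```

```bash
python3 -c "
from g import *
show()"; python3 cam.py o; python3 - <<'E'
import cv2
cv2.imwrite('pics/o3.png',cv2.resize(cv2.convertScaleAbs(cv2.imread("pics/side_o.png")[190:250,320:380],alpha=1.5),(500,500),interpolation=cv2.INTER_CUBIC))
E
```

```text
t 32.75 loc [-7.  51.7 17.4] rot [3.1 0.  3.1] F(f,l,u) [-2.3  9.4  1.8] M [ 1.8 -0.6  0.1] gap 94.1
t 32.85 loc [-7.  51.7 17.4] rot [3.1 0.  3.1] F(f,l,u) [-2.2 10.3  1.9] M [ 1.8 -0.6  0. ] gap 94.2
```

View pics/o3.png

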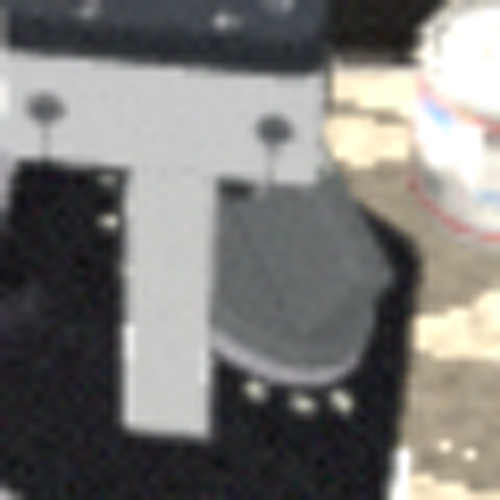

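Still in contact at 10 N, climbing the click. I'll keep going gently.

>>> jog_arm:
  deltas: "0 -0.3 0 0 94; 0 -0.6 0 0 94; 0.1 -0.9 0.1 0 94; 0.1 -1.2 0.1 0 94; 0.1 -1.5 0.1 0 94; 0.1 -1.5 0.1 0 94; 0.1 -1.5 0.1 0 94; 0.1 -1.5 0.1 0 94; 0.1 -1.5 0.1 0 94; 0.1 -1.5 0.1 0 94"

```text
clock: 34.1
eef_pos: [483.5, -7.0, 181.5]
eef_rot: [3.139, 0.002, 3.062]
wrist_force: [4.1, 11.9, 1.5]
finger_gap: 93.8
```

```bash
python3 -c "
from g import *
show()"
```

```text
t 34.1 loc [-7.1 50.5 17.4] rot [3.1 0.  3.1] F(f,l,u) [-3.1 12.2  1.5] M [ 2.2 -0.9  0.1] gap 93.8
```

>>> jog_arm:
  deltas: "0.1 -0.3 0.1 0 94; 0.1 -0.6 0.1 0 94; 0.1 -0.9 0.1 0 94; 0.2 -1.2 0.1 0 94; 0.2 -1.5 0.1 0 94; 0.2 -1.5 0.1 0 94; 0.2 -1.5 0.1 0 94; 0.2 -1.5 0.1 0 94; 0.2 -1.5 0.1 0 94; 0.2 -1.5 0.1 0 94"

```text
clock: 35.35
eef_pos: [482.4, -9.6, 180.9]
eef_rot: [-3.142, -0.0, 3.062]
wrist_force: [1.7, 0.6, 0.7]
finger_gap: 93.3
```

```bash
python3 -c "
from g import *
show()"
```

```text
t 35.35 loc [-6.2 47.7 16.8] rot [-3.1 -0.   3.1] F(f,l,u) [-1.6  0.7  0.7] M [-0.1 -0.2  0.1] gap 93.3
```

Snapped over. I'll retract and look with both cameras.

>>> jog_arm:
  deltas: "-4 6 -3 0 94; -5 12 -5 0 94; -5 12 -40 0 94; -5 12 -90 0 94; -5 15 -140 0 94; 10 60 -150 0 94; 30 115 -150 0 94; 50 170 -150 0 94; 70 225 -150 0 94; 85 270 -150 0 94"

```text
clock: 36.6
eef_pos: [418.0, 268.6, 331.0]
eef_rot: [3.141, 0.0, 3.063]
wrist_force: [0.4, 0.2, 0.4]
finger_gap: 94.2
```

>>> jog_arm:
  deltas: "5 10 0 0 94; 5 10 0 0 94; 5 10 0 0 94; 5 10 0 0 94; 5 10 0 0 94; 5 10 0 0 94; 5 10 0 0 94; 5 10 0 0 94; 5 10 0 0 94; 5 10 0 0 94"

```text
clock: 37.85
eef_pos: [415.0, 276.7, 330.9]
eef_rot: [3.142, 0.0, 3.062]
wrist_force: [0.9, -0.1, -0.1]
finger_gap: 93.7
```

```bash
python3 cam.py p; python3 ov.py p -70 -65 -60 -55; python3 - <<'E'
import cv2
cv2.imwrite('pics/p3.png',cv2.resize(cv2.convertScaleAbs(cv2.imread("pics/top_p.png")[225:285,325:385],alpha=1.6),(600,600),interpolation=cv2.INTER_CUBIC))
E
```

```text
t 37.95 loc [ 84.  327.7 166.7] rot [-3.1 -0.   3.1] F(f,l,u) [-0.5 -0.3 -0.1] M [ 0. -0. -0.] gap 93.7
```

View pics/ov_p.png

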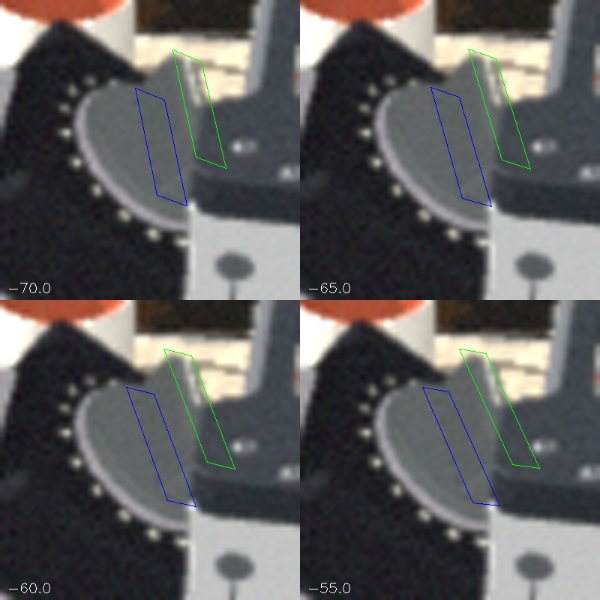

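View pics/p3.png

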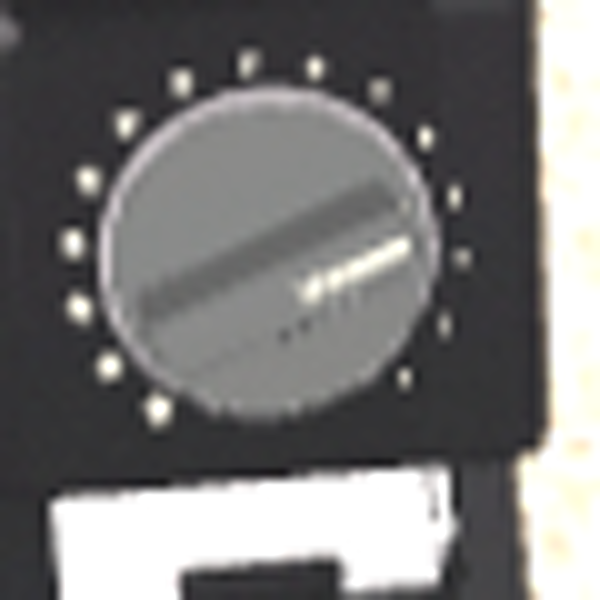

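```bash
python3 - <<'E'
from f import *
np.set_printoptions(precision=1,suppress=True)
C=s.x[:3];x,y,z=axes(s.x[3])
# fit bar angle, by matching top-camera differences: directions at given heights
def ang(n,h,pts,o):
    L=hit(n,np.array(pts)/10.-.45+o,C+h*z,z); q=np.c_[(L-C)@x,(L-C)@y]; return q.ravel(),np.degrees(np.arctan2(*(q[0]-q[1])[::-1]))
print("line",ang("top",37,[(410,242),(308,292)],[325,225]))
print("L bottom edge",ang("top",10,[(380,180),(145,298)],[325,225]))
E
python3 - <<'E'
import sys; sys.argv=["x","i"]
exec(open("f.py").read().split('if __name__')[0])
# score stop angle in picture i: gradient support along projected bar edges
im=cv2.GaussianBlur(cv2.imread("pics/side_i.png"),(0,0),.7).astype(float).sum(2)
C=s.x[:3];x,y,z=axes(s.x[3]); off=s.fun.reshape(-1,2)[15:].mean(0)
from scipy.ndimage import map_coordinates
gy,gx=np.gradient(im)
for k in("0","i","n"):
    im=cv2.GaussianBlur(cv2.imread(f"pics/side{'_' if k!='0' else ''}{k}.png"),(0,0),.7).astype(float).sum(2); gy,gx=np.gradient(im)
    r=[]
    for th in range(-180,10,2):
        a=np.radians(th);b=np.cos(a)*x+np.sin(a)*y;e=np.cross(z,b);sc=0
        E=[(37,8,37),(37,-8,37),(10,8,10),(10,-8,10)]
        for h,j,_ in E:
            best=0
            P=np.array([C+h*z+t_*b+j*e for t_ in np.linspace(-29,29,40)]); q=proj("side",P)-off
            d=q[-1]-q[0]; d/=np.linalg.norm(d); nrm=np.array([-d[1],d[0]])
            for sh in(-1.5,-1,-.5,0,.5,1,1.5):
                w=q+sh*nrm; g=map_coordinates(gx,[w[:,1],w[:,0]],order=1)*nrm[0]+map_coordinates(gy,[w[:,1],w[:,0]],order=1)*nrm[1]
                best=max(best,abs(np.clip(g,-25,25).mean()))
            sc+=best
        r.append((round(sc,1),th))
    print(k,sorted(r)[::-1][:6])
E
```

```text
line (array([ 10.5, -27.7,   0.7,  -4.9]), np.float64(-66.83506594879938))
L bottom edge (array([ 16.8, -24.8,  -6.8,  28.8]), np.float64(-66.28223303421103))
0 [(np.float64(50.8), -2), (np.float64(50.7), -4), (np.float64(50.1), -6), (np.float64(49.7), 0), (np.float64(49.7), -180), (np.float64(49.4), -8)]
i [(np.float64(49.2), 8), (np.float64(49.2), -172), (np.float64(49.0), 0), (np.float64(49.0), -180), (np.float64(48.9), 6), (np.float64(48.9), 2)]
n [(np.float64(46.1), -10), (np.float64(46.0), -8), (np.float64(45.5), -6), (np.float64(45.2), -12), (np.float64(44.7), -4), (np.float64(43.3), -14)]
```

The bar now stands at about −66.5°. The stop, measured the same way, was at about −145.6°, so it is 79° or four clicks back. The tool is clear with no force on it, so I'll check the bystanders and hand in.

```bash
python3 - <<'E'
from h import *
a=cv2.imread("pics/top0.png").astype(int);b=cv2.imread("pics/top_p.png").astype(int)
s0=cv2.imread("pics/side0.png").astype(int);s1=cv2.imread("pics/side_p.png").astype(int)
for n,(x,y) in {"mug":(447,228),"jar":(426,178),"tin":(462,281)}.items(): print(n,abs(a-b)[y-20:y+20,x-20:x+20].mean())
for n,(x,y) in {"can":(309,398),"spoon":(398,390)}.items(): print(n,abs(s0-s1)[y-25:y+25,x-25:x+25].mean())
workorder.sign_off()
E
```

```text
mug 8.835833333333333
jar 9.694166666666666
tin 12.39625
can 8.524666666666667
spoon 11.618266666666667
the job is handed in; nothing more can be done
```

```bash
python3 - <<'E'
import cv2,numpy as np
a=cv2.imread("pics/top0.png").astype(int);b=cv2.imread("pics/top_p.png").astype(int)
s0=cv2.imread("pics/side0.png").astype(int);s1=cv2.imread("pics/side_p.png").astype(int)
print("static worktop/bowl top",abs(a-b)[130:170,245:285].mean(),"side hob",abs(s0-s1)[120:160,300:340].mean())
g=lambda i:cv2.cvtColor(i.astype(np.uint8),cv2.COLOR_BGR2GRAY).astype(np.float32)
for n,i,j,x,y in(("mug",a,b,447,228),("jar",a,b,426,178),("tin",a,b,462,281),("can",s0,s1,309,398),("spoon",s0,s1,398,390)):
    sl=np.s_[y-25:y+25,x-25:x+25]; print(n,np.round(cv2.phaseCorrelate(g(i[sl]),g(j[sl])),2))if 0 else print(n,cv2.phaseCorrelate(g(i[sl]),g(j[sl])))
E
```

```text
static worktop/bowl top 9.379791666666666 side hob 3.841458333333333
mug ((-0.013938889528958498, 0.011442848134208816), 1.003921690750122)
jar ((-0.02325711928989449, -0.0065862697751093435), 0.9970723403930664)
tin ((-0.006695825529931199, 0.024154469287754665), 1.0036175121307374)
can ((-0.03202834742887006, -0.039852679596350526), 0.9936473011016845)
spoon ((0.04279490738344549, 0.020070201706790414), 0.9996209182739257)
```

The dial was pushed clockwise onto its stop and, by my camera measurements, now rests released in the fourth notch back. I handed the job in at about 38 s, and no verdict was reported. The tool can't tilt, so I kept it vertical and pushed the bar round with single open fingertips.

- **Stop:** force rose to about 36 N (about 0.76 N m) with almost no movement. The bar then measured about −145° (clockwise of uphill), six clicks from where it started.
- **Setting back:** my last anticlockwise push snapped through two clicks into the fifth notch. I saw this in the top camera and turned the dial gently one click clockwise.
- **Final angle:** the bar is at about −66.5°, 79° from the stop, against 80° for four clicks. Each angle was read off by eye to about ±3°. The stop was seen only in the side camera, where readings ran from −141° to −151°. The top camera shows three resting positions about 22° apart rather than 20°. Neither is enough to confuse neighbouring notches.
- **Clearance:** the arm is well away from the dial, with no force at the wrist.
- **Bystanders:** image correlation shows the mug, jar, tin, canister and spoon shifted by less than 0.1 pixel. I ran that check on the last pictures, after handing in.
- **Disagreement:** wide open, the visible finger ends sat about 17 mm behind the TCP, not 14 mm ahead of it as stated. My first pass therefore went over the bar without touching it.
- **Failed check:** an automatic edge score for the bar angle gave unusable results, so I ignored it.

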